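# Sieve the knob nuts and put the pegs away in the wardrobe-top tray

## Robot

A 6-joint arm with a two-finger parallel gripper is mounted at the origin on the work surface. World frame = base frame: x ahead of the robot, y to its left, z up, the work surface at z = 0. Lengths are in m, angles in rad, forces in N, time in s.
With the tool pointing down it reaches from about 0.375 to 0.975 m from the base axis. Payload 3.8 kg.
Tool frame: the origin (TCP) lies midway between the tips of the shut fingers; the grasp point (between the pads) lies 19 mm behind it; z points along the fingers, y is the line along which they close (so a half turn about z gives the same grasp; the last joint's range is limited). The gripper opens to 85 mm and grips with 20 to 120 N. Pads are 22 mm wide; open, the fingers measure 114 mm over their backs; the gripper's body (76 mm by 85 mm) begins 54 mm behind the grasp point. The pads swing forward as they close: fully open they stand 13 mm farther back than shut.
Start: joints at [1.123, 0.264, 1.604, -0, 1.274, -0.037], TCP at [0.27, 0.619, 0.199] pointing down, gripper open.
Joint ranges: [-2.63, 2.63], [-0.94, 2.18], [0.31, 2.57], [-1.31, 4.45], [0, 2.66], [-2.55, 2.55]. Speed limits (rad/s): [2.57, 2.57, 3.14, 3.14, 3.14, 3.14].

## Interface

Orientations are given as a rotation vector (axis times angle).
In Python, from workcell import bot, read_camera, camera_info, ticket gives the robot as it stands.
- The arm moves only by the tool servo_tool, never from a script. Its argument "targets" is a list of rows, each an object of numbers: "hand": the closure, from -1 (fully open) to 1 (shut); "x", "y", "z": the shift along the tool's x, y, z as a fraction of full scale; "roll": the turn about the tool's z as a fraction of full scale. In form: [{"hand": .., "x": .., "y": .., "z": .., "roll": ..}, ...]. A call has 1 to 10 rows; each row is the pose to reach, as a shift and turn from the pose commanded when the call began, along the tool's axes at that moment, turning the shorter way round; what a row does not reach only later rows make up. Full scale, the value 1, is 50 cm for a shift and 180 degrees for a turn. A row lasts 1/12 s, in which the tool goes at most 41.7 mm and 7.16 degrees, less where a joint would pass 70% of its speed; a pose out of reach is approached as far as the arm can. A call with a number of a shift or a turn outside -1 to 1 is refused whole. A call with a gripper value outside its range is refused whole. The fingers move at their own pace and stop on an object; "grip_force" is the grip in N (left out, the last holds). Time passes only in rows, so rows that repeat a pose let the fingers close. It gives the time, the measured TCP pose, the force, the opening and the grip force at its end, in the units of the state.
- bot.read_state(): the state, without advancing time (a new reading comes with each control period).
- read_camera(name): name is "scene" or "top"; returns the picture (480x640x3 uint8, red, green, blue); there is no depth.
- camera_info(name): a dict with "fx", "fy", "cx", "cy" (pixels), "k1" (the pictures are not rectified: a ray, as slopes to the right and down, at radius r is drawn at 1 + k1 r^2 times it, then the intrinsics apply), "eye" and "orientation" of the camera in the world. Camera axes: x right, y down, z forward; pixel columns grow to the right and rows downward; lengths in m; the calibration is good to about 2 mm. A picture is of the moment at which its call begins. camera_info takes no time and is no camera call.
- ticket.finish_job(): hands the job in; it is judged then, once.
The state is a dict: "time": time; "q": joint angles; "joint_vel": joint speeds; "joint_torque": joint torques, N m; "tool_pos": TCP position; "tcp_rot": TCP orientation; "wrist_force": force on the tool from outside, world axes, zero at the start; "torque": the same for the moment, N m; "width": opening from 0.0 (shut) to 1.0 (fully open); "grip_force": force on a finger pad.
Only numpy, scipy, OpenCV 4.12 (cv2) and the standard library are available. Lean on these libraries where they do the work, as an engineer would, in place of code of your own. Each camera call takes 0.05 s, during which the arm holds its last target. There are 200 camera calls.

## Task

Tidy the top of the wardrobe: first pull the beige tray well out from under its low shelf, then lift the white sieve by its wooden handle, hold it level above the tray's right-hand bay (as the robot sees it) and shake it side to side until every brass nut has dropped into that bay and only the big wooden knobs are left in it, never picking the nuts out with the fingers, and set the sieve with its knobs back flat on the middle of the cork square. Lay every clothes peg flat in the tray's left-hand bay, all with their jaws pointing away from the robot, towards the shelf, and at the last push the tray fully shut. Leave the other things on and around the shelf where they are.

Things in the scene. Friction and masses are not known exactly. Their poses are not given: they have to be found in the camera images.
- shelf: fixed low mahogany shelf (210 deep, 420 wide, top 58 above the ledge), standing 42 clear over the pull-out tray; origin at the middle of its front edge (the edge nearest the robot), at ledge height; x points into the shelf, away from the robot, y left
- tray (a joint): how far the beige tray is pulled out along the shelf's -x, m: 0 fully in, 0.165 fully out; stays where left, 1.5 N friction. Tray 158 deep (x), 324 wide (y), walls 4 thick with tops 35 above the ledge; one wall splits it into a left (+y) and a right (-y) bay, each 150 (x) by 156 (y) inside, floor 7 above the ledge. Fully in, its front wall is 5 inside the shelf's front edge
- pull_tab (a point): top centre of the tray's upright pull tab: 10 thick (x), 44 wide (y), top 53 above the ledge, standing on a low tongue (top 9 above the ledge) with a 50 clear gap between the tab and the tray's front wall, so it can be pinched from above. Moves with the tray; axes as the shelf's
- peg_bay (a point): centre of the floor of the tray's left (+y) bay; axes as the shelf's, moves with the tray
- nut_bay (a point): centre of the floor of the tray's right (-y) bay; axes as the shelf's, moves with the tray
- peg_mat: fixed cork strip 250 (x) x 120 (y), 4 thick, on which the pegs start; origin under its centre
- sieve_mat: fixed cork square 150 x 150, 4 thick, the sieve's place, on one side of the tray or the other; origin under its centre
- sieve: white plastic sieve, 118 (x) x 138 (y) outside, walls 28 high, 4 thick, inside 110 x 130. Floor 4 thick: three solid strips 30 wide running along x, with two open slots 20 wide (at y = -25 and +25) between them. 0.26 kg. A wooden handle bar runs along x over the middle, on a post at each end. Origin at the centre of its underside, z up
- sieve_grip (a point): centre of the sieve's handle bar, 92 above the sieve's underside: bar 118 long (x), 14 wide (y), 26 high. Fingers close along the sieve's y, at the bar's middle, above the centre of mass. With a firm grip (80 N or more) the sieve hardly turns in the fingers when shaken
- knob1: turned wooden drawer knob, mushroom shaped, 34 across, 26 high, 22 g, too big for the slots, in the sieve; origin at the centre of its foot
- knob2: turned wooden drawer knob, mushroom shaped, 34 across, 26 high, 22 g, too big for the slots, in the sieve; origin at the centre of its foot
- nut1: small round brass nut, 14 across, 8 thick, 10 g, origin at the centre of its underside; starts flat on one of the sieve's solid strips, slides when the sieve is shaken briskly (friction about 0.3); drops through a slot; may be absent
- nut2: small round brass nut, 14 across, 8 thick, 10 g, origin at the centre of its underside; starts flat on one of the sieve's solid strips, slides when the sieve is shaken briskly (friction about 0.3); drops through a slot; may be absent
- nut3: small round brass nut, 14 across, 8 thick, 10 g, origin at the centre of its underside; starts flat on one of the sieve's solid strips, slides when the sieve is shaken briskly (friction about 0.3); drops through a slot; may be absent
- nut4: small round brass nut, 14 across, 8 thick, 10 g, origin at the centre of its underside; starts flat on one of the sieve's solid strips, slides when the sieve is shaken briskly (friction about 0.3); drops through a slot; may be absent
- nut5: small round brass nut, 14 across, 8 thick, 10 g, origin at the centre of its underside; starts flat on one of the sieve's solid strips, slides when the sieve is shaken briskly (friction about 0.3); drops through a slot; may be absent
- peg1: orange plastic clothes peg lying flat, 75 long, 12 high, 14 wide at the middle where it is gripped, 22 at the splayed tails; origin on its underside near mid-length, body x along it towards the jaws (the narrow end, 13 wide, legs together), z up as it lies (it may also lie on its other flat side, x still towards the jaws). 14 g; may be absent
- peg2: orange plastic clothes peg lying flat, 75 long, 12 high, 14 wide at the middle where it is gripped, 22 at the splayed tails; origin on its underside near mid-length, body x along it towards the jaws (the narrow end, 13 wide, legs together), z up as it lies (it may also lie on its other flat side, x still towards the jaws). 14 g; may be absent
- peg3: orange plastic clothes peg lying flat, 75 long, 12 high, 14 wide at the middle where it is gripped, 22 at the splayed tails; origin on its underside near mid-length, body x along it towards the jaws (the narrow end, 13 wide, legs together), z up as it lies (it may also lie on its other flat side, x still towards the jaws). 14 g; may be absent
- earring_stand: bystander: clear acrylic earring stand, base 70 x 130, 118 high, on the shelf; origin under its centre
- incense_holder: bystander: round blue ceramic incense holder, 76 across, with an upright stick to 110 high, on the shelf
- scent_bottle: bystander: amber glass scent bottle, 40 across, 85 high, on the shelf
- coat_hook: bystander: wooden coat hook board 50 x 160 with two steel hooks, 73 high, out on the left
- trinket_dish: bystander: white ceramic dish, 80 across, 30 high, out on the right
Things that resemble listed ones, but are neither listed nor needed, are in the scene too. Several things look just like the sieve: the one meant starts farthest from the robot's base.

How it is judged:
On the way, in this order (a step that is already met when the one before it is completed fails the run):
1. the tray is pulled well out (130 mm or more) (value of joint tray above 0.13 m), for 0.2 s.
2. the sieve is held above the right-hand bay, tray out (horizontal distance between sieve and nut_bay below 0.05 m and height (world z) of sieve above 0.038 m and value of joint tray above 0.12 m), for 0.2 s.
3. all the nuts lie in the right-hand bay while the sieve is still above it (horizontal distance between sieve and nut_bay below 0.05 m and height (world z) of sieve above 0.038 m and x of nut1 in the frame of nut_bay between -0.077 and 0.077 m and y of nut1 in the frame of nut_bay between -0.08 and 0.08 m and z of nut1 in the frame of nut_bay between -0.006 and 0.026 m and x of nut2 in the frame of nut_bay between -0.077 and 0.077 m and y of nut2 in the frame of nut_bay between -0.08 and 0.08 m and z of nut2 in the frame of nut_bay between -0.006 and 0.026 m and x of nut3 in the frame of nut_bay between -0.077 and 0.077 m and y of nut3 in the frame of nut_bay between -0.08 and 0.08 m and z of nut3 in the frame of nut_bay between -0.006 and 0.026 m and x of nut4 in the frame of nut_bay between -0.077 and 0.077 m and y of nut4 in the frame of nut_bay between -0.08 and 0.08 m and z of nut4 in the frame of nut_bay between -0.006 and 0.026 m and x of nut5 in the frame of nut_bay between -0.077 and 0.077 m and y of nut5 in the frame of nut_bay between -0.08 and 0.08 m and z of nut5 in the frame of nut_bay between -0.006 and 0.026 m), for 0.2 s.
4. the sieve is back flat on the cork square with its knobs (horizontal distance between sieve and sieve_mat below 0.03 m and z of sieve in the frame of sieve_mat below 0.01 m and angle between sieve's own z axis and vertical below 0.08 rad and x of knob1 in the frame of sieve between -0.056 and 0.056 m and y of knob1 in the frame of sieve between -0.066 and 0.066 m and z of knob1 in the frame of sieve between -0.006 and 0.04 m and x of knob2 in the frame of sieve between -0.056 and 0.056 m and y of knob2 in the frame of sieve between -0.066 and 0.066 m and z of knob2 in the frame of sieve between -0.006 and 0.04 m), for 0.2 s.
At the end, for the whole second after the job is handed in: The tray is shut to within 12 mm; every nut present lies in its right-hand bay; every peg present lies flat in its left-hand bay, jaws towards the shelf within 0.45 rad of square; the sieve stands level on the cork square, centre within 30 mm of the square's, with both knobs in it; all is at rest (all of step 4 and value of joint tray below 0.012 m and x of nut1 in the frame of nut_bay between -0.077 and 0.077 m and y of nut1 in the frame of nut_bay between -0.08 and 0.08 m and z of nut1 in the frame of nut_bay between -0.006 and 0.026 m and x of nut2 in the frame of nut_bay between -0.077 and 0.077 m and y of nut2 in the frame of nut_bay between -0.08 and 0.08 m and z of nut2 in the frame of nut_bay between -0.006 and 0.026 m and x of nut3 in the frame of nut_bay between -0.077 and 0.077 m and y of nut3 in the frame of nut_bay between -0.08 and 0.08 m and z of nut3 in the frame of nut_bay between -0.006 and 0.026 m and x of nut4 in the frame of nut_bay between -0.077 and 0.077 m and y of nut4 in the frame of nut_bay between -0.08 and 0.08 m and z of nut4 in the frame of nut_bay between -0.006 and 0.026 m and x of nut5 in the frame of nut_bay between -0.077 and 0.077 m and y of nut5 in the frame of nut_bay between -0.08 and 0.08 m and z of nut5 in the frame of nut_bay between -0.006 and 0.026 m and x of peg1 in the frame of peg_bay between -0.077 and 0.077 m and y of peg1 in the frame of peg_bay between -0.08 and 0.08 m and z of peg1 in the frame of peg_bay between -0.006 and 0.02 m and angle between the x axis of each of peg1, peg2, peg3 and the x axis of peg_bay, either way round below 0.45 rad and x of pull_tab in the frame of peg1 below 0 m and x of peg2 in the frame of peg_bay between -0.077 and 0.077 m and y of peg2 in the frame of peg_bay between -0.08 and 0.08 m and z of peg2 in the frame of peg_bay between -0.006 and 0.02 m and x of pull_tab in the frame of peg2 below 0 m and x of peg3 in the frame of peg_bay between -0.077 and 0.077 m and y of peg3 in the frame of peg_bay between -0.08 and 0.08 m and z of peg3 in the frame of peg_bay between -0.006 and 0.02 m and x of pull_tab in the frame of peg3 below 0 m and linear speed of each of nut1, nut2, nut3, nut4, nut5, peg1, peg2, peg3, knob1, knob2, sieve below 0.03 m/s); the robot touches nothing.
It fails at once if the sieve is tipped more than 0.4 rad (angle between sieve's own z axis and vertical above 0.4 rad).
It fails at once if a nut inside the sieve is taken with the fingers ((contact force between the fingers and nut1 above 1 N and z of nut1 in the frame of sieve above 0 m and distance between nut1 and sieve below 0.12 m) or (contact force between the fingers and nut2 above 1 N and z of nut2 in the frame of sieve above 0 m and distance between nut2 and sieve below 0.12 m) or (contact force between the fingers and nut3 above 1 N and z of nut3 in the frame of sieve above 0 m and distance between nut3 and sieve below 0.12 m) or (contact force between the fingers and nut4 above 1 N and z of nut4 in the frame of sieve above 0 m and distance between nut4 and sieve below 0.12 m) or (contact force between the fingers and nut5 above 1 N and z of nut5 in the frame of sieve above 0 m and distance between nut5 and sieve below 0.12 m)).
It fails at once if a bystander is moved more than 30 mm (distance of any of earring_stand, incense_holder, scent_bottle, coat_hook, trinket_dish from where it was at the start of the episode above 0.03 m).
Of nut1, nut2, nut3, nut4, nut5 only 3 to 5 are there at a start; the rules pass over those that are not, and their reading is None.
Of peg1, peg2, peg3 only 2 to 3 are there at a start; the rules pass over those that are not, and their reading is None.
At some moment in a run one of peg1, peg2, peg3 may be knocked a few centimetres aside while the robot is not near it.
It also fails if it takes over 192 s, if anything falls off the work surface, if the arm or the gripper's body presses on something with over 40 N, if the wrist force passes 120 N, or if a joint passes its speed limit or range.

## Working session

There is one attempt and no reset: what is moved stays moved. The work goes in short steps, Python scripts to look and compute and a tool call to move; the robot and the scene stay as the last step left them, time stands still between calls to the robot, and variables do not carry over. Pictures are saved under pics/ and viewed, at most 14 in all, crops included, and the job is handed in when it is done.

Besides the shell and the picture viewer there is one more tool, called as a command line: name --argument value ..., lists and objects as JSON in quotes. servo_tool: Moves the arm, as the interface text tells. Its arguments: {"type":"object","properties":{"targets":{"type":"array"},"grip_force":{"type":"number"}},"required":["targets"]}

```bash
ls; mkdir -p pics; python3 - <<'E'
from workcell import bot, read_camera, camera_info
import cv2
for n in("scene","top"):
    print(n,camera_info(n)); cv2.imwrite(f"pics/{n}0.png",read_camera(n)[:,:,::-1])
print(bot.read_state())
E
```

```text
pics
scene {'fx': 538.9051372232963, 'fy': 538.9051372232963, 'cx': 315.26621190612286, 'cy': 238.79844849441955, 'k1': -0.04368545487143981, 'eye': array([1.0317679 , 0.32678039, 1.10122831]), 'orientation': array([-1.31917552, -2.49695693,  0.68586287])}
top {'fx': 587.8268735082553, 'fy': 587.8268735082553, 'cx': 325.4547819632534, 'cy': 241.10465303091075, 'k1': -0.1769100967734214, 'eye': array([0.32017335, 0.00474706, 1.45593091]), 'orientation': array([-2.12099816,  2.16814076, -0.15355925])}
{'time': 0.1, 'q': array([ 1.12308735e+00,  2.64693552e-01,  1.60527067e+00,  2.08933942e-05,
        1.27368743e+00, -3.69245920e-02]), 'joint_vel': array([-3.88178589e-04, -2.23111088e-03, -4.49411668e-03,  6.78041038e-04,
       -1.47886680e-05,  3.85177641e-04]), 'joint_torque': array([ 1.94799372e-05, -5.16704786e+01, -3.68590307e+01, -1.03722641e-04,
        6.29188959e-03,  5.71728265e-05]), 'tool_pos': array([0.26923688, 0.61817495, 0.19765803]), 'tcp_rot': array([-0.64063575, -3.07505359,  0.00313174]), 'wrist_force': array([-0.78440187, -1.2336074 , -0.07396589]), 'torque': array([-0.07650139,  0.02764583, -0.00561036]), 'grip_force': 0.0, 'width': 0.9981963637876735}
```

View pics/top0.png

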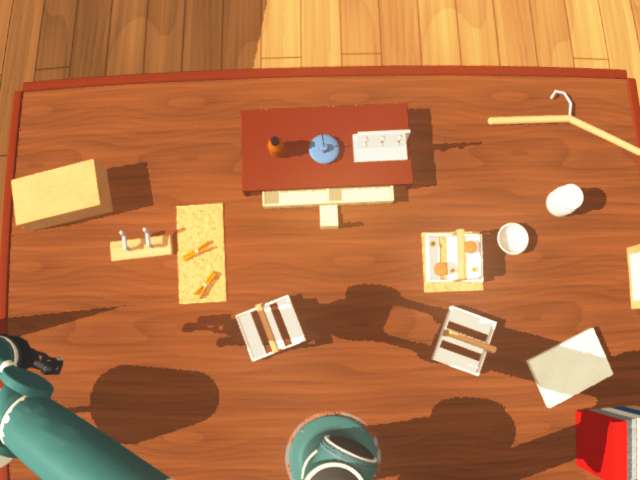

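View pics/scene0.png

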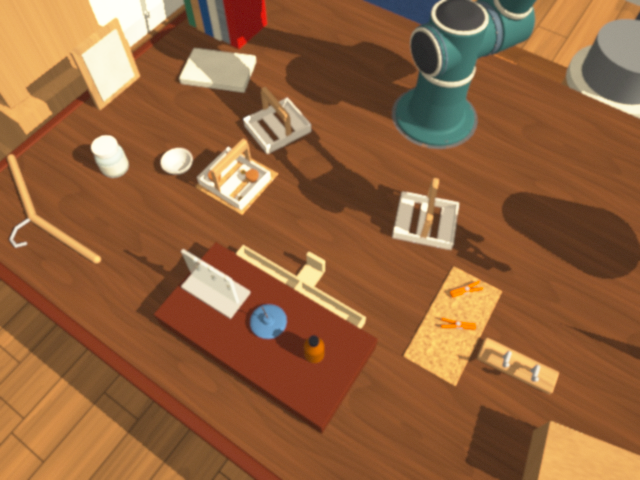

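The top view shows the tray slightly pulled out (tab ~(329,216)), two pegs on the left cork (~(198,250) and (206,285)), and the sieve with the nuts on the right cork (~(455,257)). The two other sieves are decoys. Next I'll write helpers and enlarge these areas.

```bash
cat > h.py <<'E'
import numpy as np, cv2
from scipy.spatial.transform import Rotation as R
from workcell import bot, read_camera, camera_info
def ray(n,u,v):
    c=camera_info(n); a,b=(u-c["cx"])/c["fx"],(v-c["cy"])/c["fy"]
    rd=np.hypot(a,b); r=rd
    for _ in range(20): r=rd/(1+c["k1"]*r*r)
    s=r/rd if rd else 1
    return np.array(c["eye"]), R.from_rotvec(c["orientation"]).apply([a*s,b*s,1])
def p2w(n,u,v,z):
    e,d=ray(n,u,v); return (e+d*(z-e[2])/d[2])
def w2p(n,P):
    c=camera_info(n); p=R.from_rotvec(c["orientation"]).inv().apply(np.atleast_2d(P)-c["eye"])
    s=p[:,:2]/p[:,2:]; s=s*(1+c["k1"]*(s**2).sum(1,keepdims=True))
    return s*[c["fx"],c["fy"]]+[c["cx"],c["cy"]]
def ortho(img,n,cx,cy,z,w,h,s):
    """metric view at height z: s px per mm, w x h px, robot's x up, y left; pixel (i,j): x=cx+(h/2-j)/s, y=cy+(w/2-i)/s mm"""
    jj,ii=np.mgrid[0:h,0:w]; X=cx+(h/2-jj)/s/1e3; Y=cy+(w/2-ii)/s/1e3
    P=np.stack([X,Y,np.full_like(X,z)],-1).reshape(-1,3)
    m=w2p(n,P).astype(np.float32).reshape(h,w,2)
    o=cv2.remap(img,m[...,0],m[...,1],cv2.INTER_CUBIC)
    for k in range(-2000,2000,50):   # 50 mm ticks
        j=int(round(h/2-(k/1e3-cx)*1e3*s)); i=int(round(w/2-(k/1e3-cy)*1e3*s))
        if 0<=j<h: cv2.line(o,(0,j),(6,j),(0,255,255),1); cv2.putText(o,str(k),(8,j+4),0,.35,(0,255,255),1)
        if 0<=i<w: cv2.line(o,(i,h-1),(i,h-7),(0,255,255),1); cv2.putText(o,str(k),(i-10,h-9),0,.35,(0,255,255),1)
    return o
E
python3 - <<'E'
from h import *
for nm,u,v in[("tab",329,209),("mat",453,262),("peg1",198,250),("peg2",206,285),("hook",140,247)]: print(nm,p2w("top",u,v,.02).round(3))
im=read_camera("top")[:,:,::-1].copy()
t=p2w("top",329,200,.035); m=p2w("top",453,262,.02); p=p2w("top",202,255,.012)
a=ortho(im,"top",t[0],t[1],.035,400,300,.9); b=ortho(im,"top",m[0],m[1],.03,400,300,1.6)
c=ortho(im,"top",p[0],p[1],.012,400,300,1.1)
sc=read_camera("scene")[:,:,::-1].copy(); d=ortho(sc,"scene",m[0],m[1],.01,400,300,1.6)
cv2.imwrite("pics/m1.png",np.vstack([np.hstack([a,b]),np.hstack([c,d])]))
E
```

```text
tab [ 0.611 -0.004  0.02 ]
mat [ 0.471 -0.308  0.02 ]
peg1 [0.515 0.323 0.02 ]
peg2 [0.428 0.303 0.02 ]
hook [0.526 0.473 0.02 ]
```

View pics/m1.png

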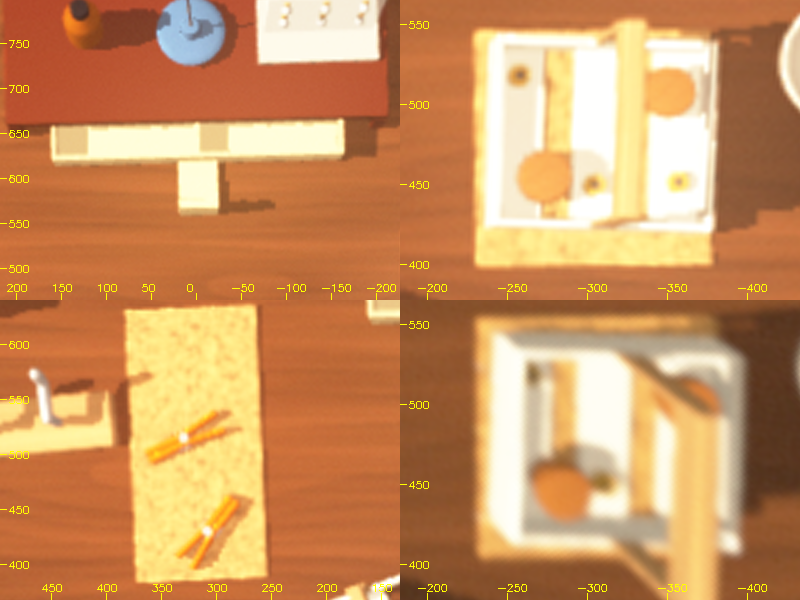

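The shelf is yawed by about +0.04 rad, and the tray is partly visible. There are three visible nuts in the sieve, on the left, middle and right strips. I'll zoom in at each object's own height plane.

```bash
python3 - <<'E'
from h import *
im=read_camera("top")[:,:,::-1].copy()
a=ortho(im,"top",.62,-.005,.053,400,300,3); b=ortho(im,"top",.475,-.31,.109,400,300,2.2)
c=ortho(im,"top",.515,.325,.012,400,300,3.5); d=ortho(im,"top",.43,.305,.012,400,300,3.5)
cv2.imwrite("pics/m2.png",np.vstack([np.hstack([a,b]),np.hstack([c,d])]))
E
```

```text
(no output)
```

View pics/m2.png

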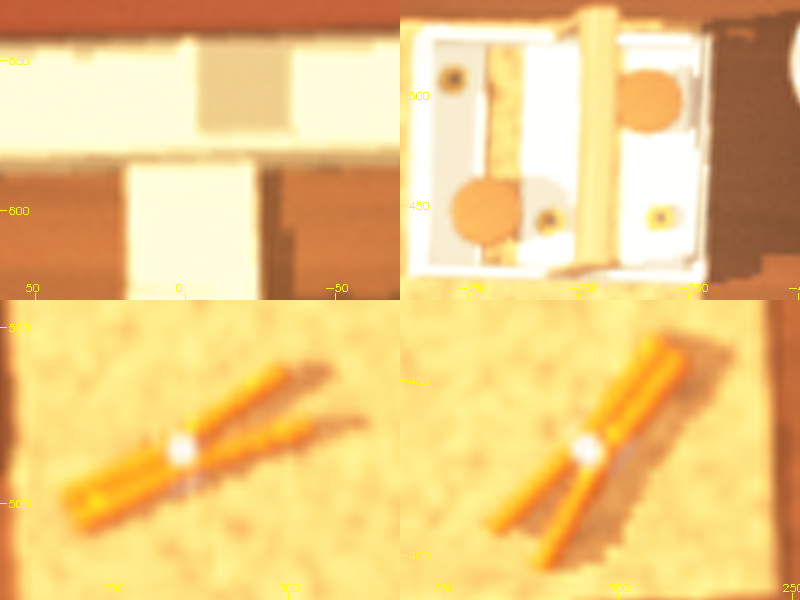

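Peg A's jaws (towards the lower left) point at about 118° and it is centred near (0.513,0.328). Peg B's jaws point at about −37°, centred near (0.431,0.306). The tab was cut off, so I'll zoom on the tab and the shelf and tray corners.

```bash
python3 - <<'E'
from h import *
im=read_camera("top")[:,:,::-1].copy()
a=ortho(im,"top",.58,-.005,.053,400,300,3.5); b=ortho(im,"top",.475,-.31,.004,400,300,1.8)
c=ortho(im,"top",.65,.19,.058,400,300,3.5); d=ortho(im,"top",.65,-.19,.058,400,300,3.5)
cv2.imwrite("pics/m3.png",np.vstack([np.hstack([a,b]),np.hstack([c,d])]))
E
```

```text
(no output)
```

View pics/m3.png

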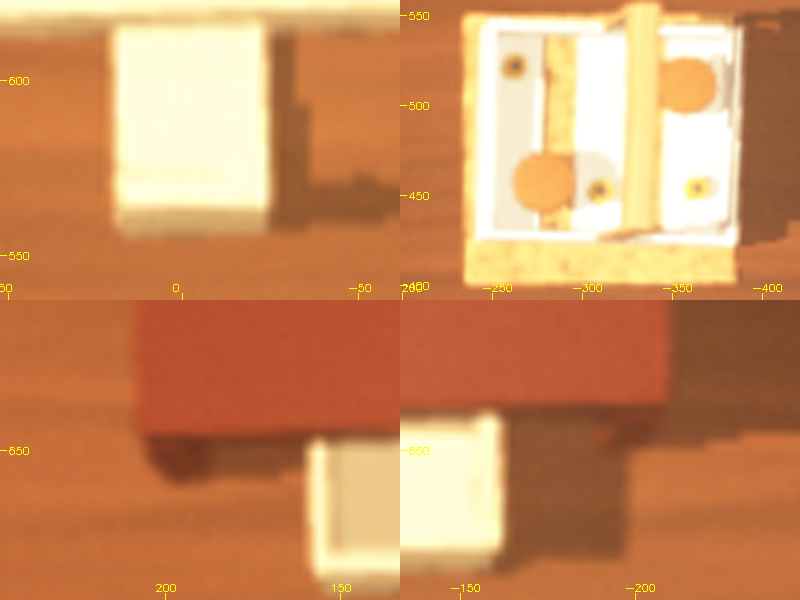

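```bash
cat >> h.py <<'E'
def plan(goals):
    """goals: (x,y,z,yaw of tool y in deg); prints the shift fractions, each from the one before"""
    s=bot.read_state(); p=np.array(s["tool_pos"]); m=R.from_rotvec(s["tcp_rot"]).as_matrix()
    yaw=np.degrees(np.arctan2(m[1,1],m[0,1])); print("t",round(s["time"],2),"tcp",p.round(4),"yaw",round(yaw,2),"tilt",np.degrees(np.arccos(-m[2,2])).round(2),"w",round(s["width"],3),"F",np.round(s["wrist_force"],1))
    for g in goals:
        d=np.array(g[:3])-p; a=np.radians(yaw); ty=np.array([np.cos(a),np.sin(a),0]); tx=np.array([-ty[1],ty[0],0])
        dr=(g[3]-yaw+180)%360-180
        print(dict(x=round(d@tx/.5,3),y=round(d@ty/.5,3),z=round(-d[2]/.5,3),roll=round(-dr/180,4)),"rows",np.ceil(max(np.linalg.norm(d)/.0417,abs(dr)/7.16)))
        p=np.array(g[:3]); yaw=g[3]
E
python3 -c "
from h import *
plan([(.43,.31,.2,35),(.5685,-.002,.13,1.3),(.5685,-.002,.022,1.3)])"
```

```text
t 0.3 tcp [0.2694 0.6186 0.1984] yaw 66.46 tilt 0.05 w 1.003 F [ 0.7 -0.1  0.3]
{'x': np.float64(-0.541), 'y': np.float64(-0.438), 'z': np.float64(-0.003), 'roll': np.float64(0.1748)} rows 9.0
{'x': np.float64(-0.67), 'y': np.float64(-0.131), 'z': np.float64(0.14), 'roll': 0.1872} rows 9.0
{'x': np.float64(0.0), 'y': np.float64(0.0), 'z': np.float64(0.216), 'roll': -0.0} rows 3.0
```

servo_tool --targets '[{"hand":0,"x":-0.541,"y":-0.438,"z":-0.003,"roll":0.175},{"hand":0,"x":-0.541,"y":-0.438,"z":-0.003,"roll":0.175},{"hand":0,"x":-0.541,"y":-0.438,"z":-0.003,"roll":0.175},{"hand":0,"x":-0.541,"y":-0.438,"z":-0.003,"roll":0.175},{"hand":0,"x":-0.541,"y":-0.438,"z":-0.003,"roll":0.175},{"hand":0,"x":-0.541,"y":-0.438,"z":-0.003,"roll":0.175},{"hand":0,"x":-0.541,"y":-0.438,"z":-0.003,"roll":0.175},{"hand":0,"x":-0.541,"y":-0.438,"z":-0.003,"roll":0.175},{"hand":0,"x":-0.541,"y":-0.438,"z":-0.003,"roll":0.175},{"hand":0,"x":-0.541,"y":-0.438,"z":-0.003,"roll":0.175}]'

```text
time: 1.13
tool_pos: [0.4316, 0.3068, 0.2006]
tcp_rot: [1.457, 2.782, -0.001]
wrist_force: [0.1, 0.3, 0.4]
width: 0.497
grip_force: 0.0
```

servo_tool --targets '[{"hand":0,"x":-0.67,"y":-0.131,"z":0.14,"roll":0.187},{"hand":0,"x":-0.67,"y":-0.131,"z":0.14,"roll":0.187},{"hand":0,"x":-0.67,"y":-0.131,"z":0.14,"roll":0.187},{"hand":0,"x":-0.67,"y":-0.131,"z":0.14,"roll":0.187},{"hand":0,"x":-0.67,"y":-0.131,"z":0.14,"roll":0.187},{"hand":0,"x":-0.67,"y":-0.131,"z":0.14,"roll":0.187},{"hand":0,"x":-0.67,"y":-0.131,"z":0.14,"roll":0.187},{"hand":0,"x":-0.67,"y":-0.131,"z":0.14,"roll":0.187},{"hand":0,"x":-0.67,"y":-0.131,"z":0.14,"roll":0.187},{"hand":0,"x":-0.67,"y":-0.131,"z":0.14,"roll":0.187}]'

```text
time: 1.97
tool_pos: [0.5691, -0.0042, 0.1292]
tcp_rot: [-2.199, -2.242, 0.002]
wrist_force: [-0.5, 0.6, -0.3]
width: 0.5
grip_force: 0.0
```

```bash
python3 -c "
from h import *
plan([(.5685,-.002,.09,1.3),(.5685,-.002,.022,1.3),(.458,-.0045,.022,1.3)])
a=read_camera('scene')[:,:,::-1][220:320,270:400];cv2.imwrite('pics/s1.png',cv2.resize(a,None,fx=5,fy=5,interpolation=2))"
```

```text
t 1.97 tcp [ 0.5691 -0.0042  0.1292] yaw 1.11 tilt 0.07 w 0.5 F [-0.5  0.6 -0.3]
{'x': np.float64(0.004), 'y': np.float64(-0.001), 'z': np.float64(0.078), 'roll': np.float64(-0.0011)} rows 1.0
{'x': np.float64(0.0), 'y': np.float64(0.0), 'z': np.float64(0.136), 'roll': -0.0} rows 2.0
{'x': np.float64(0.0), 'y': np.float64(-0.221), 'z': np.float64(-0.0), 'roll': -0.0} rows 3.0
```

View pics/s1.png

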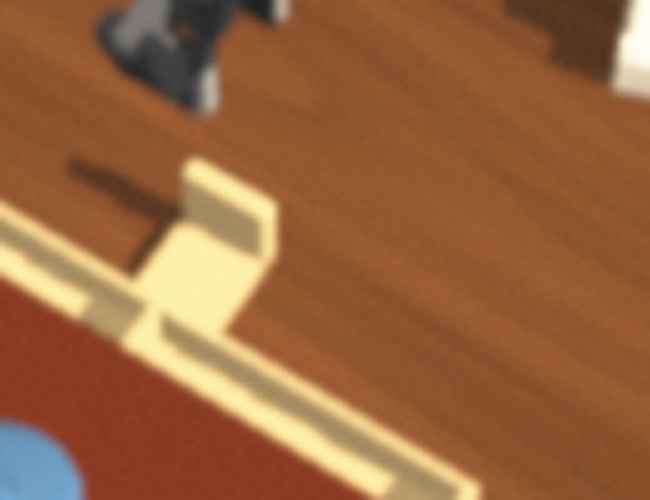

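The scene crop shows the fingers above and in front of the tab. The tab top is near raw pixel (316,257), clear of the tray wall. Next: descend, pinch and pull.

servo_tool --targets '[{"hand":0,"x":0.004,"y":0,"z":0.1,"roll":0},{"hand":0,"x":0.004,"y":0,"z":0.2,"roll":0},{"hand":0,"x":0.004,"y":0,"z":0.214,"roll":0},{"hand":0,"x":0.004,"y":0,"z":0.214,"roll":0},{"hand":1,"x":0.004,"y":0,"z":0.214,"roll":0},{"hand":1,"x":0.004,"y":0,"z":0.214,"roll":0},{"hand":1,"x":0.004,"y":0,"z":0.214,"roll":0},{"hand":1,"x":0.004,"y":0,"z":0.214,"roll":0},{"hand":1,"x":0.004,"y":0,"z":0.214,"roll":0},{"hand":1,"x":0.004,"y":0,"z":0.214,"roll":0}]' --grip_force 40

```text
time: 2.85
tool_pos: [0.5694, -0.0, 0.0248]
tcp_rot: [2.195, 2.245, 0.003]
wrist_force: [-0.0, -0.2, -0.8]
width: 0.001
grip_force: 0.0
```

The fingers shut on nothing, so I'll look again.

```bash
python3 -c "
from h import *
print(p2w('scene',316.2,257.3,.053))
print(w2p('scene',[.5685,-.002,.053]),w2p('top',[.5685,-.002,.053]))
a=read_camera('scene')[:,:,::-1][200:320,250:410];b=read_camera('top')[:,:,::-1][150:270,250:410]
cv2.imwrite('pics/s2.png',np.vstack([cv2.resize(i,(400,300),interpolation=2) for i in (a,b)]))"
```

```text
[ 0.56927202 -0.00203009  0.053     ]
[[316.40857778 257.05244718]] [[328.41304685 223.59103868]]
```

View pics/s2.png

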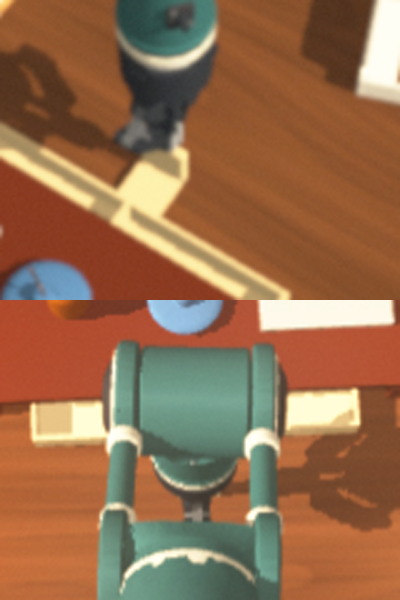

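```bash
python3 -c "
from h import *
print(w2p('scene',[[.569,-.004,.129],[.59,-.004,.135],[.548,-.004,.135],[.569,-.002,.025],[.569,-.002,.1]]))
print(camera_info('scene')['eye'])"
```

```text
[[315.15659807 239.42360882]
 [309.36681098 245.22600638]
 [320.79473366 230.82041303]
 [316.39506828 263.12978838]
 [316.07809617 246.73305876]]
[1.0317679  0.32678039 1.10122831]
```

servo_tool --targets '[{"hand":1,"x":0,"y":0,"z":-0.1,"roll":0},{"hand":1,"x":0,"y":0,"z":-0.2,"roll":0},{"hand":1,"x":0,"y":0,"z":-0.2,"roll":0},{"hand":1,"x":0,"y":0,"z":-0.2,"roll":0}]'

```text
time: 3.28
tool_pos: [0.573, -0.0004, 0.1299]
tcp_rot: [2.191, 2.24, 0.012]
wrist_force: [0.5, -0.2, -0.3]
width: -0.001
grip_force: 0.0
```

```bash
python3 -c "
from h import *
s=bot.read_state(); print(s['tool_pos'],s['q'],s['tcp_rot'])
print(w2p('scene',s['tool_pos']),w2p('top',s['tool_pos']))
print(w2p('top',[.2694,.6186,.1984]))
a=read_camera('scene')[:,:,::-1][180:300,240:400]
cv2.imwrite('pics/s3.png',cv2.resize(a,None,fx=5,fy=5,interpolation=2))"
```

```text
[ 5.72994733e-01 -3.85308216e-04  1.29865239e-01] [-4.41430015e-02  1.18149917e-01  1.90805522e+00  1.65159209e-06
  1.10427554e+00 -6.65998404e-02] [2.19055632 2.24030839 0.01161141]
[[315.49673575 241.4237773 ]] [[327.69350281 215.8389255 ]]
[[ 51.23991736 352.18092931]]
```

View pics/s3.png

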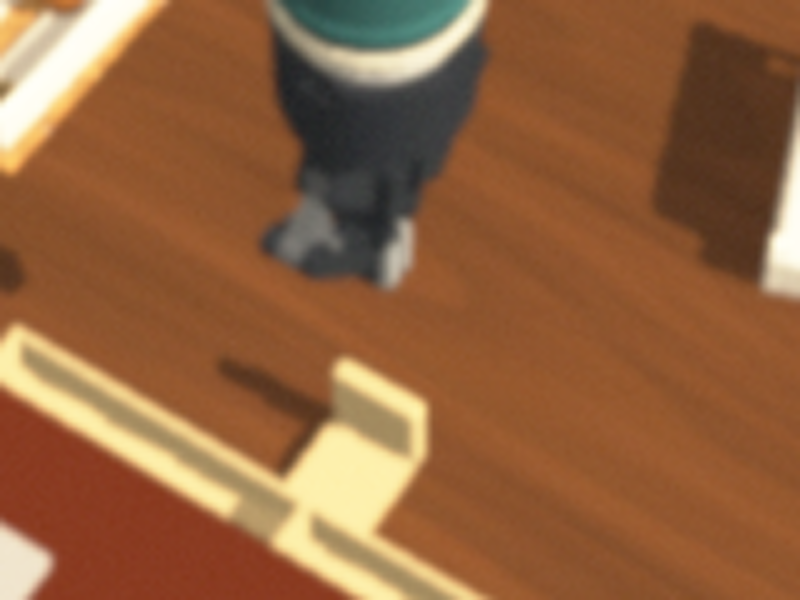

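The tab did not move. The fingers look as if they stand nearer the robot than reported. I'll overlay the predicted TCP on the pictures to check for an offset.

```bash
cat > ov.py <<'E'
from h import *
def mark(img,n,pos,rot,op,c,s=4,w=100,h=75):
    m=R.from_rotvec(rot); P=[np.array(pos)+m.apply([0,y,z]) for y,z in((0,0),(op/2,0),(-op/2,0),(0,-.1))]
    q=w2p(n,P); o=cv2.resize(img[c[1]:c[1]+h,c[0]:c[0]+w],None,fx=s,fy=s,interpolation=2)
    for (u,v),col in zip(q,((0,0,255),(0,255,0),(0,255,0),(255,0,255))):
        cv2.drawMarker(o,(int((u-c[0]+.5)*s),int((v-c[1]+.5)*s)),col,0,14,1)
    return o
E
python3 - <<'E'
from ov import *
s=bot.read_state(); p,r=s["tool_pos"],s["tcp_rot"]; print(p,r)
a=mark(cv2.imread("pics/top0.png"),"top",[.2694,.6186,.1984],[-.6406,-3.075,.003],.085,(0,315))
sc=read_camera("scene")[:,:,::-1].copy(); tp=read_camera("top")[:,:,::-1].copy()
b=mark(sc,"scene",p,r,.0,(270,200)); c=mark(tp,"top",p,r,0,(280,180))
o=w2p("top",[[0,0,0],[.1,0,0],[0,.1,0]]); print(o)
d=cv2.resize(cv2.imread("pics/top0.png")[400:480,270:400],(400,246))
d=cv2.copyMakeBorder(d,0,54,0,0,0); 
for u,v in o: cv2.drawMarker(d,(int((u-270)*400/130),int((v-400)*246/80)),(0,0,255),0,14,1)
cv2.imwrite("pics/o1.png",np.vstack([np.hstack([a,b]),np.hstack([c,d])]))
E
```

```text
[ 5.71033775e-01 -2.77276565e-04  1.26924607e-01] [2.19279068 2.24262303 0.0071687 ]
[[332.73349289 457.94230669]
 [331.83499766 417.08066828]
 [291.67816407 458.65570871]]
```

View pics/o1.png

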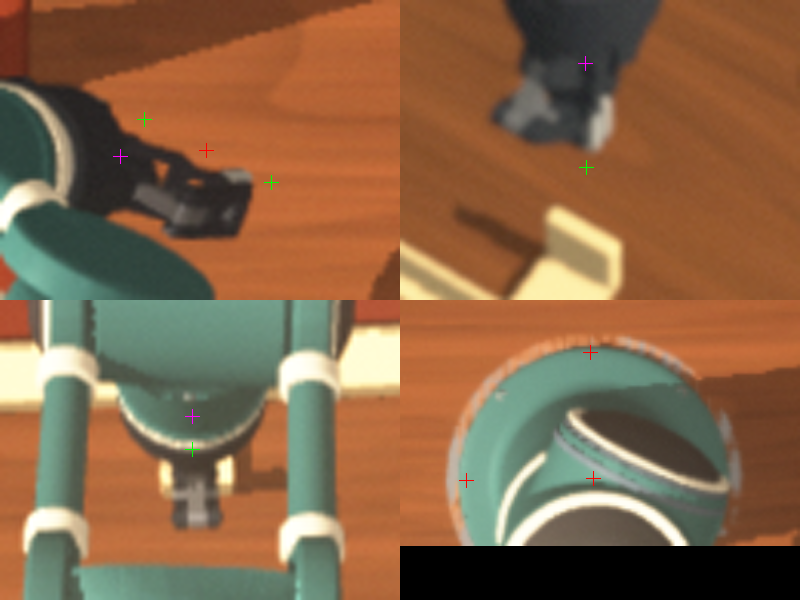

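The base marker fits, so the cameras are sound. The picture fits fingertips hovering just above the tab, i.e. really about 25–30 mm higher than reported. I'll probe by descending in small stages and closing, watching force and width.

servo_tool --targets '[{"hand":0,"x":0,"y":-0.004,"z":0.08,"roll":0},{"hand":0,"x":0,"y":-0.004,"z":0.16,"roll":0},{"hand":0,"x":0,"y":-0.004,"z":0.21,"roll":0},{"hand":0,"x":0,"y":-0.004,"z":0.225,"roll":0},{"hand":0,"x":0,"y":-0.004,"z":0.225,"roll":0},{"hand":1,"x":0,"y":-0.004,"z":0.225,"roll":0},{"hand":1,"x":0,"y":-0.004,"z":0.225,"roll":0},{"hand":1,"x":0,"y":-0.004,"z":0.225,"roll":0},{"hand":1,"x":0,"y":-0.004,"z":0.225,"roll":0},{"hand":1,"x":0,"y":-0.004,"z":0.225,"roll":0}]' --grip_force 30

```text
time: 4.27
tool_pos: [0.5686, -0.0002, 0.0131]
tcp_rot: [2.194, 2.244, 0.005]
wrist_force: [1.3, 0.6, 4.0]
width: 0.102
grip_force: 33.2
```

Gripped (width 0.10), so the reported z is about 30 mm too low. I'll reopen, go 16 mm deeper and close again.

servo_tool --targets '[{"hand":0,"x":0,"y":0,"z":0,"roll":0},{"hand":0,"x":0,"y":0,"z":0,"roll":0},{"hand":0,"x":0,"y":0,"z":0.016,"roll":0},{"hand":0,"x":0,"y":0,"z":0.032,"roll":0},{"hand":0,"x":0,"y":0,"z":0.032,"roll":0},{"hand":1,"x":0,"y":0,"z":0.032,"roll":0},{"hand":1,"x":0,"y":0,"z":0.032,"roll":0},{"hand":1,"x":0,"y":0,"z":0.032,"roll":0},{"hand":1,"x":0,"y":0,"z":0.032,"roll":0},{"hand":1,"x":0,"y":0,"z":0.032,"roll":0}]' --grip_force 40

```text
time: 5.1
tool_pos: [0.5666, -0.0001, -0.0051]
tcp_rot: [2.196, 2.246, 0.001]
wrist_force: [1.5, -0.8, -3.5]
width: 0.111
grip_force: 42.9
```

servo_tool --targets '[{"hand":1,"x":0,"y":-0.03,"z":0,"roll":0},{"hand":1,"x":0,"y":-0.07,"z":0,"roll":0},{"hand":1,"x":0,"y":-0.11,"z":0,"roll":0},{"hand":1,"x":0,"y":-0.15,"z":0,"roll":0},{"hand":1,"x":0,"y":-0.19,"z":0,"roll":0},{"hand":1,"x":0,"y":-0.22,"z":0,"roll":0},{"hand":1,"x":0,"y":-0.22,"z":0,"roll":0},{"hand":1,"x":0,"y":-0.22,"z":0,"roll":0}]'

```text
time: 5.77
tool_pos: [0.4551, -0.0027, -0.0052]
tcp_rot: [-2.196, -2.246, 0.002]
wrist_force: [-0.6, -1.0, -2.5]
width: 0.107
grip_force: 44.7
```

servo_tool --targets '[{"hand":0,"x":0,"y":0,"z":0,"roll":0},{"hand":0,"x":0,"y":0,"z":0,"roll":0},{"hand":0,"x":0,"y":0,"z":-0.05,"roll":0},{"hand":0,"x":0,"y":0,"z":-0.12,"roll":0},{"hand":0,"x":0,"y":0,"z":-0.2,"roll":0},{"hand":0,"x":0,"y":0,"z":-0.28,"roll":0},{"hand":0,"x":0,"y":0,"z":-0.36,"roll":0},{"hand":0,"x":0,"y":0,"z":-0.4,"roll":0},{"hand":0,"x":0,"y":0,"z":-0.4,"roll":0}]'

```text
time: 6.52
tool_pos: [0.462, -0.0027, 0.2023]
tcp_rot: [2.189, 2.24, 0.014]
wrist_force: [1.1, -0.4, 0.1]
width: 0.499
grip_force: 0.0
```

```bash
python3 -c "
from h import *
plan([(.42,-.16,.195,-50),(.42,-.16,.05,-50)])"
```

```text
t 6.52 tcp [ 0.462  -0.0027  0.2023] yaw 1.31 tilt 0.76 w 0.499 F [ 1.1 -0.4  0.1]
{'x': np.float64(-0.313), 'y': np.float64(-0.091), 'z': np.float64(0.015), 'roll': np.float64(0.285)} rows 8.0
{'x': np.float64(0.0), 'y': np.float64(0.0), 'z': np.float64(0.29), 'roll': 0.0} rows 4.0
```

```bash
python3 -c "
from h import *
plan([(.47,-.2,.2,-55),(.4805,-.3097,.15,-91)])"
```

```text
t 6.52 tcp [ 0.462  -0.0027  0.2023] yaw 1.31 tilt 0.76 w 0.499 F [ 1.1 -0.4  0.1]
{'x': np.float64(-0.395), 'y': np.float64(0.007), 'z': np.float64(0.005), 'roll': np.float64(0.3128)} rows 8.0
{'x': np.float64(-0.109), 'y': np.float64(0.192), 'z': np.float64(0.1), 'roll': 0.2} rows 6.0
```

servo_tool --targets '[{"hand":0,"x":-0.395,"y":0.02,"z":0,"roll":0.313},{"hand":0,"x":-0.395,"y":0.02,"z":0,"roll":0.313},{"hand":0,"x":-0.395,"y":0.02,"z":0,"roll":0.313},{"hand":0,"x":-0.395,"y":0.02,"z":0,"roll":0.313},{"hand":0,"x":-0.395,"y":0.02,"z":0,"roll":0.313},{"hand":0,"x":-0.395,"y":0.02,"z":0,"roll":0.313},{"hand":0,"x":-0.395,"y":0.02,"z":0,"roll":0.313},{"hand":0,"x":-0.395,"y":0.02,"z":0,"roll":0.313},{"hand":0,"x":-0.395,"y":0.02,"z":0,"roll":0.313}]'

```text
time: 7.27
tool_pos: [0.471, -0.2002, 0.1939]
tcp_rot: [-2.997, -0.938, 0.001]
wrist_force: [-0.1, -0.3, 0.4]
width: 0.499
grip_force: 0.0
```

servo_tool --targets '[{"hand":0,"x":-0.109,"y":0.192,"z":0.1,"roll":0.2},{"hand":0,"x":-0.109,"y":0.192,"z":0.1,"roll":0.2},{"hand":0,"x":-0.109,"y":0.192,"z":0.1,"roll":0.2},{"hand":0,"x":-0.109,"y":0.192,"z":0.1,"roll":0.2},{"hand":0,"x":-0.109,"y":0.192,"z":0.1,"roll":0.2},{"hand":0,"x":-0.109,"y":0.192,"z":0.1,"roll":0.2},{"hand":0,"x":-0.109,"y":0.192,"z":0.1,"roll":0.2},{"hand":0,"x":-0.109,"y":0.192,"z":0.1,"roll":0.2}]'

```text
time: 7.93
tool_pos: [0.4815, -0.3094, 0.1448]
tcp_rot: [-3.142, 0.021, -0.0]
wrist_force: [-0.8, -0.2, -0.2]
width: 0.504
grip_force: 0.0
```

```bash
python3 - <<'E'
from ov import *
plan([(.4805,-.3097,.115,-91),(.4805,-.3097,.043,-91)])
s=bot.read_state(); p=np.array(s["tool_pos"])+[0,0,.034]
sc=read_camera("scene")[:,:,::-1].copy(); tp=read_camera("top")[:,:,::-1].copy()
b=mark(sc,"scene",p,s["tcp_rot"],.042,(185,110),s=4,h=100); 
c=ortho(tp,"top",.56,-.02,.035,400,400,1)
cv2.imwrite("pics/o2.png",np.hstack([b,c]))
E
```

```text
t 7.93 tcp [ 0.4815 -0.3094  0.1448] yaw -90.75 tilt 0.0 w 0.504 F [-0.8 -0.2 -0.2]
{'x': np.float64(-0.002), 'y': np.float64(0.001), 'z': np.float64(0.06), 'roll': np.float64(0.0014)} rows 1.0
{'x': np.float64(0.0), 'y': np.float64(0.0), 'z': np.float64(0.144), 'roll': 0.0} rows 2.0
```

View pics/o2.png

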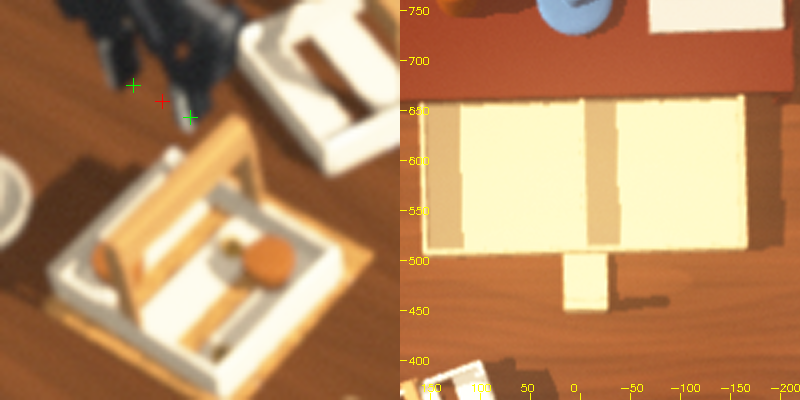

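Fingers are over the bar with a z bias of about 34 mm, and the tray is about 153 mm out. Next: check the bar midpoint numerically, then grasp.

```bash
python3 -c "
from h import *
print((w2p('scene',[[.5395,-.3107,.109],[.4214,-.3086,.109],[.4805,-.3097,.109]])-[185,110])*4)"
```

```text
[[113.45316871 242.46711316]
 [242.54478792 114.0729297 ]
 [179.07255365 177.04879153]]
```

servo_tool --targets '[{"hand":0,"x":-0.002,"y":0,"z":0.06,"roll":0},{"hand":0,"x":-0.002,"y":0,"z":0.1,"roll":0},{"hand":0,"x":-0.002,"y":0,"z":0.1,"roll":0}]'

```text
time: 8.28
tool_pos: [0.4773, -0.3072, 0.0907]
tcp_rot: [-3.137, 0.024, 0.01]
wrist_force: [-0.2, 0.1, -1.2]
width: 0.502
grip_force: 0.0
```

servo_tool --targets '[{"hand":0,"x":0,"y":0,"z":0.05,"roll":0},{"hand":0,"x":0,"y":0,"z":0.1,"roll":0},{"hand":0,"x":0,"y":0,"z":0.1,"roll":0},{"hand":0,"x":0,"y":0,"z":0.1,"roll":0},{"hand":1,"x":0,"y":0,"z":0.1,"roll":0},{"hand":1,"x":0,"y":0,"z":0.1,"roll":0},{"hand":1,"x":0,"y":0,"z":0.1,"roll":0},{"hand":1,"x":0,"y":0,"z":0.1,"roll":0},{"hand":1,"x":0,"y":0,"z":0.1,"roll":0},{"hand":1,"x":0,"y":0,"z":0.1,"roll":0}]' --grip_force 105

```text
time: 9.12
tool_pos: [0.4819, -0.311, 0.0474]
tcp_rot: [3.139, -0.028, 0.006]
wrist_force: [-0.1, -0.3, 6.4]
width: 0.142
grip_force: 103.1
```

```bash
python3 -c "
from h import *
plan([(.48,-.31,.12,-91),(.49,-.2,.12,-89),(.582,-.085,.12,-88.7),(.582,-.085,.089,-88.7)])"
```

```text
t 9.12 tcp [ 0.4819 -0.311   0.0474] yaw -91.03 tilt 0.25 w 0.142 F [-0.1 -0.3  6.4]
{'x': np.float64(-0.004), 'y': np.float64(-0.002), 'z': np.float64(-0.145), 'roll': np.float64(-0.0001)} rows 2.0
{'x': np.float64(0.016), 'y': np.float64(-0.22), 'z': np.float64(-0.0), 'roll': -0.0111} rows 3.0
{'x': np.float64(0.188), 'y': np.float64(-0.227), 'z': np.float64(-0.0), 'roll': -0.0017} rows 4.0
{'x': np.float64(0.0), 'y': np.float64(0.0), 'z': np.float64(0.062), 'roll': -0.0} rows 1.0
```

Bar gripped (width 0.142, 103 N). I'll lift gently, then glide to above the right bay with a soft speed profile so the nuts stay put.

servo_tool --targets '[{"hand":1,"x":0,"y":0,"z":-0.012,"roll":0},{"hand":1,"x":0,"y":0,"z":-0.036,"roll":0},{"hand":1,"x":0,"y":0,"z":-0.07,"roll":0},{"hand":1,"x":0,"y":0,"z":-0.104,"roll":0},{"hand":1,"x":0,"y":0,"z":-0.13,"roll":0},{"hand":1,"x":0,"y":0,"z":-0.142,"roll":0},{"hand":1,"x":0,"y":0,"z":-0.145,"roll":0},{"hand":1,"x":0,"y":0,"z":-0.145,"roll":0}]'

```text
time: 9.78
tool_pos: [0.4802, -0.3097, 0.1177]
tcp_rot: [3.141, -0.028, 0.001]
wrist_force: [-0.0, 1.2, -3.1]
width: 0.145
grip_force: 102.6
```

servo_tool --targets '[{"hand":1,"x":0.006,"y":-0.015,"z":0,"roll":0},{"hand":1,"x":0.019,"y":-0.044,"z":0,"roll":-0.001},{"hand":1,"x":0.038,"y":-0.088,"z":0,"roll":-0.002},{"hand":1,"x":0.064,"y":-0.147,"z":0,"roll":-0.004},{"hand":1,"x":0.089,"y":-0.205,"z":0,"roll":-0.006},{"hand":1,"x":0.114,"y":-0.264,"z":0,"roll":-0.008},{"hand":1,"x":0.138,"y":-0.319,"z":0,"roll":-0.009},{"hand":1,"x":0.159,"y":-0.367,"z":0,"roll":-0.011},{"hand":1,"x":0.174,"y":-0.404,"z":0,"roll":-0.012},{"hand":1,"x":0.186,"y":-0.43,"z":0,"roll":-0.013}]'

```text
time: 10.62
tool_pos: [0.5766, -0.0935, 0.1158]
tcp_rot: [-3.14, -0.039, 0.004]
wrist_force: [0.2, 0.4, -4.3]
width: 0.142
grip_force: 102.8
```

servo_tool --targets '[{"hand":1,"x":0.007,"y":-0.016,"z":0,"roll":0},{"hand":1,"x":0.01,"y":-0.023,"z":0,"roll":0},{"hand":1,"x":0.01,"y":-0.023,"z":0,"roll":0},{"hand":1,"x":0.01,"y":-0.023,"z":0,"roll":0}]'

```text
time: 10.95
tool_pos: [0.5813, -0.0854, 0.117]
tcp_rot: [3.141, 0.035, -0.001]
wrist_force: [0.5, -0.4, -3.6]
width: 0.143
grip_force: 102.8
```

```bash
python3 - <<'E'
from h import *
plan([(.582,-.085,.12,-88.7),(.582,-.085,.09,-88.7)])
a=read_camera("scene")[:,:,::-1][180:300,200:360]
cv2.imwrite("pics/s4.png",cv2.resize(a,None,fx=5,fy=5,interpolation=2))
E
```

```text
t 10.95 tcp [ 0.5813 -0.0854  0.117 ] yaw -88.71 tilt 0.06 w 0.143 F [ 0.5 -0.4 -3.6]
{'x': np.float64(0.001), 'y': np.float64(-0.001), 'z': np.float64(-0.006), 'roll': np.float64(-0.0001)} rows 1.0
{'x': np.float64(0.0), 'y': np.float64(0.0), 'z': np.float64(0.06), 'roll': -0.0} rows 1.0
```

View pics/s4.png

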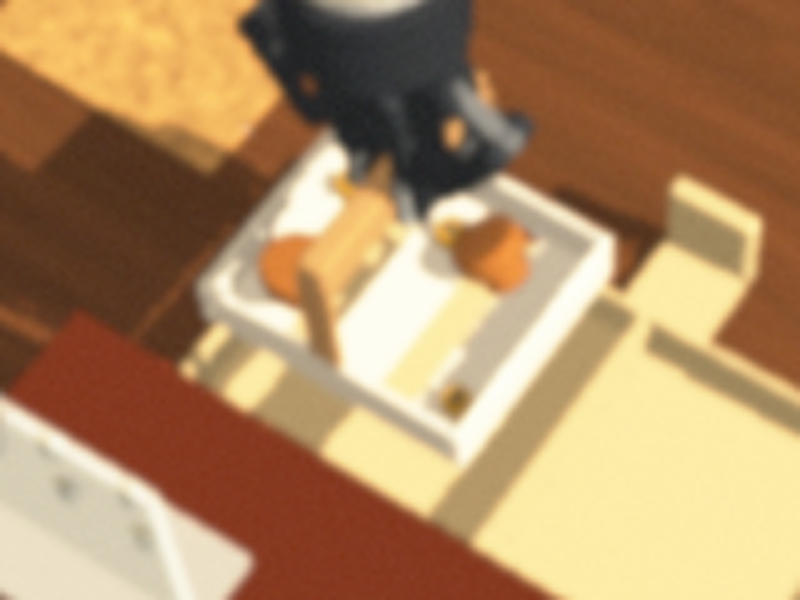

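All three nuts are still in the sieve (crop (345,185), (447,232), (455,400)), above the right bay. Now lower and shake.

servo_tool --targets '[{"hand":1,"x":0.001,"y":0,"z":0.012,"roll":0},{"hand":1,"x":0.001,"y":0,"z":0.03,"roll":0},{"hand":1,"x":0.001,"y":0,"z":0.045,"roll":0},{"hand":1,"x":0.001,"y":0,"z":0.052,"roll":0},{"hand":1,"x":0.001,"y":0,"z":0.052,"roll":0},{"hand":1,"x":0.001,"y":0,"z":0.052,"roll":0},{"hand":1,"x":0.001,"y":0,"z":0.052,"roll":0}]'

```text
time: 11.58
tool_pos: [0.5825, -0.0849, 0.0915]
tcp_rot: [3.141, 0.036, 0.0]
wrist_force: [0.5, 0.3, -3.9]
width: 0.145
grip_force: 102.8
```

servo_tool --targets '[{"hand":1,"x":0,"y":0.035,"z":0,"roll":0},{"hand":1,"x":0,"y":0.035,"z":0,"roll":0},{"hand":1,"x":0,"y":-0.035,"z":0,"roll":0},{"hand":1,"x":0,"y":-0.035,"z":0,"roll":0},{"hand":1,"x":0,"y":0.035,"z":0,"roll":0},{"hand":1,"x":0,"y":0.035,"z":0,"roll":0},{"hand":1,"x":0,"y":-0.035,"z":0,"roll":0},{"hand":1,"x":0,"y":-0.035,"z":0,"roll":0},{"hand":1,"x":0,"y":0,"z":0,"roll":0},{"hand":1,"x":0,"y":0,"z":0,"roll":0}]'

```text
time: 12.42
tool_pos: [0.5829, -0.0859, 0.092]
tcp_rot: [3.14, 0.037, 0.002]
wrist_force: [0.1, -0.4, -3.6]
width: 0.145
grip_force: 104.6
```

```bash
python3 - <<'E'
from h import *
plan([(.582,-.085,.09,-88.7)])
a=read_camera("scene")[:,:,::-1][180:300,200:360]
cv2.imwrite("pics/s5.png",cv2.resize(a,None,fx=5,fy=5,interpolation=2))
# brass-dark spots inside the sieve area: compare with view before
E
```

```text
t 12.42 tcp [ 0.5829 -0.0859  0.092 ] yaw -88.65 tilt 0.12 w 0.145 F [ 0.1 -0.4 -3.6]
{'x': np.float64(-0.002), 'y': np.float64(-0.002), 'z': np.float64(0.004), 'roll': np.float64(0.0003)} rows 1.0
```

servo_tool --targets '[{"hand":1,"x":0,"y":0.03,"z":0,"roll":0},{"hand":1,"x":0,"y":-0.03,"z":0,"roll":0},{"hand":1,"x":0,"y":0.03,"z":0,"roll":0},{"hand":1,"x":0,"y":-0.03,"z":0,"roll":0},{"hand":1,"x":0,"y":0.03,"z":0,"roll":0},{"hand":1,"x":0,"y":-0.03,"z":0,"roll":0},{"hand":1,"x":0,"y":0.03,"z":0,"roll":0},{"hand":1,"x":0,"y":-0.03,"z":0,"roll":0},{"hand":1,"x":0,"y":0.03,"z":0,"roll":0},{"hand":1,"x":0,"y":0,"z":0,"roll":0}]'

```text
time: 13.3
tool_pos: [0.5833, -0.089, 0.092]
tcp_rot: [3.137, 0.035, 0.003]
wrist_force: [1.1, 0.1, -3.3]
width: 0.143
grip_force: 106.0
```

servo_tool --targets '[{"hand":1,"x":0,"y":0.04,"z":0,"roll":0},{"hand":1,"x":0,"y":0.04,"z":0,"roll":0},{"hand":1,"x":0,"y":-0.04,"z":0,"roll":0},{"hand":1,"x":0,"y":-0.04,"z":0,"roll":0},{"hand":1,"x":0,"y":0.04,"z":0,"roll":0},{"hand":1,"x":0,"y":0.04,"z":0,"roll":0},{"hand":1,"x":0,"y":-0.04,"z":0,"roll":0},{"hand":1,"x":0,"y":-0.04,"z":0,"roll":0},{"hand":1,"x":0,"y":0,"z":0,"roll":0},{"hand":1,"x":0,"y":0,"z":0,"roll":0}]'

```text
time: 14.13
tool_pos: [0.5825, -0.0863, 0.0916]
tcp_rot: [3.14, 0.037, 0.001]
wrist_force: [0.8, -0.5, -3.2]
width: 0.143
grip_force: 106.1
```

```bash
python3 - <<'E'
from h import *
plan([(.582,-.085,.09,-88.7)])
a=read_camera("scene")[:,:,::-1]; cv2.imwrite("pics/sc6.png",a); t=read_camera("top")[:,:,::-1]; cv2.imwrite("pics/tp6.png",t)
o=np.zeros((600,800,3),np.uint8)
o[:360,:480]=cv2.resize(a[185:290,225:365],(480,360),interpolation=2)
s5=cv2.imread("pics/s5.png"); o[:360,480:]=cv2.resize(s5,(320,360))[:,:]
o[360:,:400]=cv2.resize(t[180:270,305:455],(400,240),interpolation=2)
s4=cv2.imread("pics/s4.png"); o[360:,400:720]=cv2.resize(s4,(320,240))
cv2.imwrite("pics/m6.png",o)
E
```

```text
t 14.13 tcp [ 0.5825 -0.0863  0.0916] yaw -88.66 tilt 0.1 w 0.143 F [ 0.8 -0.5 -3.2]
{'x': np.float64(-0.001), 'y': np.float64(-0.003), 'z': np.float64(0.003), 'roll': np.float64(0.0002)} rows 1.0
```

View pics/m6.png

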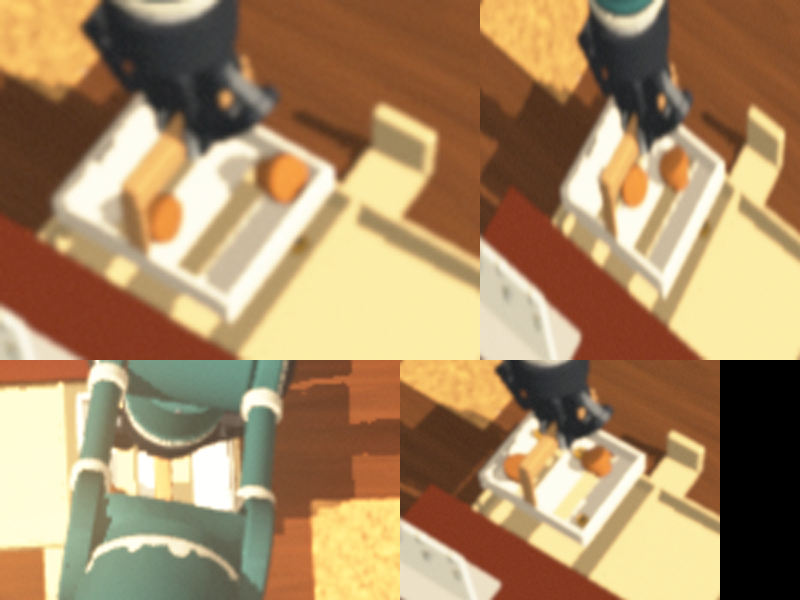

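The sieve looks free of nuts, and one nut is visible in the right bay at (302,243), in the divider's shadow. I'll shake twice more, then raise the sieve over the bay to see under it.

servo_tool --targets '[{"hand":1,"x":0,"y":0.035,"z":0,"roll":0},{"hand":1,"x":0,"y":-0.035,"z":0,"roll":0},{"hand":1,"x":0,"y":-0.035,"z":0,"roll":0},{"hand":1,"x":0,"y":0.035,"z":0,"roll":0},{"hand":1,"x":0,"y":0.035,"z":0,"roll":0},{"hand":1,"x":0,"y":-0.035,"z":0,"roll":0},{"hand":1,"x":0,"y":-0.035,"z":0,"roll":0},{"hand":1,"x":0,"y":0.035,"z":0,"roll":0},{"hand":1,"x":0,"y":0,"z":0,"roll":0},{"hand":1,"x":0,"y":0,"z":0,"roll":0}]'

```text
time: 15.07
tool_pos: [0.5821, -0.0841, 0.0914]
tcp_rot: [-3.14, -0.032, 0.0]
wrist_force: [-0.4, 0.0, -4.3]
width: 0.144
grip_force: 106.1
```

servo_tool --targets '[{"hand":1,"x":-0.01,"y":0,"z":-0.012,"roll":0},{"hand":1,"x":-0.02,"y":0,"z":-0.04,"roll":0},{"hand":1,"x":-0.03,"y":0,"z":-0.08,"roll":0},{"hand":1,"x":-0.04,"y":0,"z":-0.12,"roll":0},{"hand":1,"x":-0.05,"y":0,"z":-0.16,"roll":0},{"hand":1,"x":-0.06,"y":0,"z":-0.2,"roll":0},{"hand":1,"x":-0.06,"y":0,"z":-0.23,"roll":0},{"hand":1,"x":-0.06,"y":0,"z":-0.24,"roll":0},{"hand":1,"x":-0.06,"y":0,"z":-0.24,"roll":0},{"hand":1,"x":-0.06,"y":0,"z":-0.24,"roll":0}]'

```text
time: 15.9
tool_pos: [0.5521, -0.0853, 0.2118]
tcp_rot: [3.141, 0.036, 0.001]
wrist_force: [-0.4, -0.5, -3.7]
width: 0.147
grip_force: 106.1
```

```bash
python3 - <<'E'
from h import *
plan([(.582,-.085,.09,-88.7)])
a=read_camera("scene")[:,:,::-1]; cv2.imwrite("pics/sc7.png",a); t=read_camera("top")[:,:,::-1]; cv2.imwrite("pics/tp7.png",t)
o=np.hstack([cv2.resize(a[150:290,225:365],(560,560),interpolation=2),cv2.resize(t[165:285,150:250],(240,288),interpolation=2).repeat(1,0) if 0 else cv2.copyMakeBorder(ortho(t,"top",.475,.315,.012,240,560,2.2),0,0,0,0,0)])
cv2.imwrite("pics/m7.png",o)
E
```

```text
t 15.9 tcp [ 0.5521 -0.0853  0.2118] yaw -88.67 tilt 0.04 w 0.147 F [-0.4 -0.5 -3.7]
{'x': np.float64(0.06), 'y': np.float64(0.001), 'z': np.float64(0.244), 'roll': np.float64(0.0002)} rows 4.0
```

View pics/m7.png

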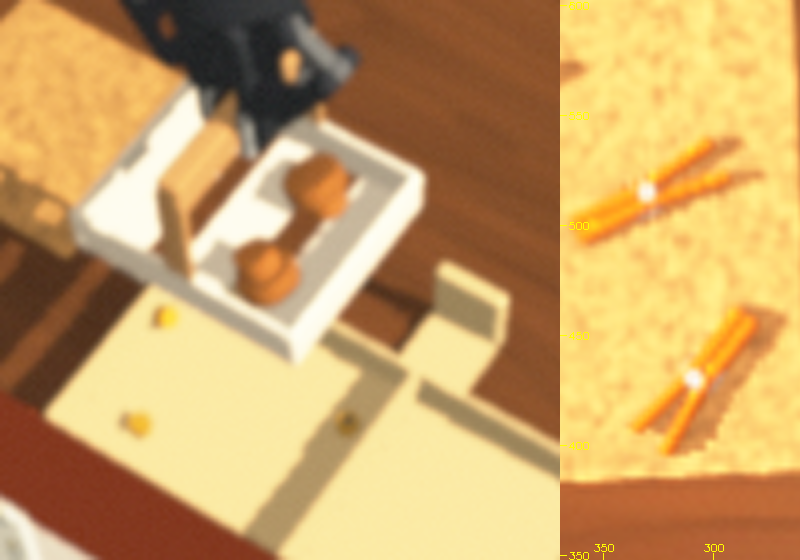

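Three nuts lie in the right bay (crop (165,317), (138,424), (347,424)). The sieve holds only the two knobs, and the pegs are undisturbed. I'll take the sieve back to the mat.

```bash
python3 -c "
from h import *
plan([(.477,-.31,.16,-91),(.477,-.31,.055,-91)])"
```

```text
t 16.0 tcp [ 0.5513 -0.0852  0.21  ] yaw -88.68 tilt 0.14 w 0.142 F [-0.1 -0.1 -3.6]
{'x': np.float64(-0.159), 'y': np.float64(0.446), 'z': np.float64(0.1), 'roll': np.float64(0.0129)} rows 6.0
{'x': np.float64(0.0), 'y': np.float64(0.0), 'z': np.float64(0.21), 'roll': 0.0} rows 3.0
```

servo_tool --targets '[{"hand":1,"x":-0.006,"y":0.017,"z":0.004,"roll":0},{"hand":1,"x":-0.018,"y":0.05,"z":0.011,"roll":0.002},{"hand":1,"x":-0.034,"y":0.096,"z":0.021,"roll":0.003},{"hand":1,"x":-0.055,"y":0.154,"z":0.034,"roll":0.005},{"hand":1,"x":-0.076,"y":0.212,"z":0.047,"roll":0.006},{"hand":1,"x":-0.097,"y":0.27,"z":0.06,"roll":0.008},{"hand":1,"x":-0.117,"y":0.328,"z":0.073,"roll":0.01},{"hand":1,"x":-0.134,"y":0.377,"z":0.084,"roll":0.011},{"hand":1,"x":-0.147,"y":0.413,"z":0.092,"roll":0.012},{"hand":1,"x":-0.155,"y":0.435,"z":0.097,"roll":0.013}]'

```text
time: 16.83
tool_pos: [0.4775, -0.3067, 0.1607]
tcp_rot: [-3.141, 0.032, 0.005]
wrist_force: [1.1, 0.8, -4.0]
width: 0.147
grip_force: 106.1
```

servo_tool --targets '[{"hand":1,"x":-0.004,"y":0.011,"z":0.01,"roll":0},{"hand":1,"x":-0.004,"y":0.011,"z":0.03,"roll":0},{"hand":1,"x":-0.004,"y":0.011,"z":0.065,"roll":0},{"hand":1,"x":-0.004,"y":0.011,"z":0.105,"roll":0},{"hand":1,"x":-0.004,"y":0.011,"z":0.145,"roll":0},{"hand":1,"x":-0.004,"y":0.011,"z":0.18,"roll":0},{"hand":1,"x":-0.004,"y":0.011,"z":0.2,"roll":0},{"hand":1,"x":-0.004,"y":0.011,"z":0.206,"roll":0},{"hand":1,"x":-0.004,"y":0.011,"z":0.206,"roll":0},{"hand":1,"x":-0.004,"y":0.011,"z":0.206,"roll":0}]'

```text
time: 17.67
tool_pos: [0.4785, -0.31, 0.0605]
tcp_rot: [3.141, -0.027, 0.001]
wrist_force: [0.0, 0.0, -2.9]
width: 0.145
grip_force: 106.1
```

```bash
python3 -c "
from h import *
plan([(.477,-.31,.045,-91)])"
```

```text
t 17.67 tcp [ 0.4785 -0.31    0.0605] yaw -91.0 tilt 0.06 w 0.145 F [ 0.   0.  -2.9]
{'x': np.float64(-0.003), 'y': np.float64(-0.0), 'z': np.float64(0.031), 'roll': np.float64(0.0)} rows 1.0
```

servo_tool --targets '[{"hand":1,"x":-0.003,"y":0,"z":0.01,"roll":0},{"hand":1,"x":-0.003,"y":0,"z":0.018,"roll":0},{"hand":1,"x":-0.003,"y":0,"z":0.025,"roll":0},{"hand":1,"x":-0.003,"y":0,"z":0.029,"roll":0},{"hand":1,"x":-0.003,"y":0,"z":0.029,"roll":0},{"hand":1,"x":-0.003,"y":0,"z":0.029,"roll":0}]'

```text
time: 18.17
tool_pos: [0.4765, -0.3105, 0.0475]
tcp_rot: [3.141, -0.029, 0.001]
wrist_force: [-5.0, 2.6, 7.7]
width: 0.145
grip_force: 107.8
```

The sieve is resting on the mat (about +11 N net). Releasing and rising.

servo_tool --targets '[{"hand":0.5,"x":0,"y":0,"z":-0.002,"roll":0},{"hand":0.2,"x":0,"y":0,"z":-0.002,"roll":0},{"hand":0,"x":0,"y":0,"z":-0.002,"roll":0},{"hand":0,"x":0,"y":0,"z":-0.002,"roll":0},{"hand":0,"x":0,"y":0,"z":-0.03,"roll":0},{"hand":0,"x":0,"y":0,"z":-0.08,"roll":0},{"hand":0,"x":0,"y":0,"z":-0.16,"roll":0},{"hand":0,"x":0,"y":0,"z":-0.24,"roll":0},{"hand":0,"x":0,"y":0,"z":-0.3,"roll":0},{"hand":0,"x":0,"y":0,"z":-0.3,"roll":0}]'

```text
time: 19.0
tool_pos: [0.4806, -0.3132, 0.2042]
tcp_rot: [3.133, -0.028, 0.018]
wrist_force: [1.1, -0.9, 1.6]
width: 0.5
grip_force: 0.0
```

```bash
python3 -c "
from h import *
plan([(.45,-.0,.2,-20),(.45,.13,.2,30),(.5135,.3285,.13,27.6)])"
```

```text
t 19.0 tcp [ 0.4806 -0.3132  0.2042] yaw -91.04 tilt 0.82 w 0.5 F [ 1.1 -0.9  1.6]
{'x': np.float64(-0.072), 'y': np.float64(-0.625), 'z': np.float64(0.008), 'roll': np.float64(-0.3947)} rows 10.0
{'x': np.float64(0.244), 'y': np.float64(-0.089), 'z': np.float64(-0.0), 'roll': -0.2778} rows 7.0
{'x': np.float64(0.28), 'y': np.float64(0.308), 'z': np.float64(0.14), 'roll': 0.0133} rows 6.0
```

servo_tool --targets '[{"hand":0,"x":-0.072,"y":-0.625,"z":0.008,"roll":-0.395},{"hand":0,"x":-0.072,"y":-0.625,"z":0.008,"roll":-0.395},{"hand":0,"x":-0.072,"y":-0.625,"z":0.008,"roll":-0.395},{"hand":0,"x":-0.072,"y":-0.625,"z":0.008,"roll":-0.395},{"hand":0,"x":-0.072,"y":-0.625,"z":0.008,"roll":-0.395},{"hand":0,"x":-0.072,"y":-0.625,"z":0.008,"roll":-0.395},{"hand":0,"x":-0.072,"y":-0.625,"z":0.008,"roll":-0.395},{"hand":0,"x":-0.072,"y":-0.625,"z":0.008,"roll":-0.395},{"hand":0,"x":-0.072,"y":-0.625,"z":0.008,"roll":-0.395},{"hand":0,"x":-0.072,"y":-0.625,"z":0.008,"roll":-0.395}]'

```text
time: 19.83
tool_pos: [0.4455, 0.0048, 0.1911]
tcp_rot: [2.564, 1.816, 0.0]
wrist_force: [0.6, -0.5, -0.5]
width: 0.503
grip_force: 0.0
```

```bash
python3 - <<'E'
from h import *
plan([(.47,.18,.18,20),(.514,.329,.12,28.8),(.514,.329,-.012,28.8)])
t=read_camera("top")[:,:,::-1].copy(); cv2.imwrite("pics/tp8.png",t)
# pegs by colour in the metric view; sieve outline
o=ortho(t,"top",.475,.315,.012,600,900,3)
hsv=cv2.cvtColor(o,cv2.COLOR_BGR2HSV); m=((hsv[...,0]>=8)&(hsv[...,0]<=17)&(hsv[...,1]>200)&(hsv[...,2]>200)).astype(np.uint8)
n,l,st,c=cv2.connectedComponentsWithStats(m)
for k in range(1,n):
    if st[k,4]>300: print(st[k], (.475+(450-c[k][1])/3e3).round(4), (.315+(300-c[k][0])/3e3).round(4))
E
```

```text
t 19.83 tcp [0.4455 0.0048 0.1911] yaw -19.38 tilt 0.01 w 0.503 F [ 0.6 -0.5 -0.5]
{'x': np.float64(0.347), 'y': np.float64(-0.07), 'z': np.float64(0.022), 'roll': np.float64(-0.2188)} rows 6.0
{'x': np.float64(0.25), 'y': np.float64(0.185), 'z': np.float64(0.12), 'roll': -0.0489} rows 4.0
{'x': np.float64(0.0), 'y': np.float64(0.0), 'z': np.float64(0.264), 'roll': -0.0} rows 4.0
[ 267  259   77   60 1011] 0.5282 0.313
[ 270  306   97   40 1513] 0.5164 0.3106
[179 332  63  35 791] 0.5078 0.3444
[163 348  88  50 934] 0.5 0.3459
[ 326  490   79   98 2339] 0.4469 0.292
[239 590  66  66 844] 0.4168 0.3238
[ 279  600   55   87 1085] 0.41 0.3128
```

servo_tool --targets '[{"hand":0.3,"x":0.347,"y":-0.07,"z":0.022,"roll":-0.219},{"hand":0.3,"x":0.347,"y":-0.07,"z":0.022,"roll":-0.219},{"hand":0.3,"x":0.347,"y":-0.07,"z":0.022,"roll":-0.219},{"hand":0.3,"x":0.347,"y":-0.07,"z":0.022,"roll":-0.219},{"hand":0.3,"x":0.347,"y":-0.07,"z":0.022,"roll":-0.219},{"hand":0.3,"x":0.347,"y":-0.07,"z":0.022,"roll":-0.219},{"hand":0.3,"x":0.347,"y":-0.07,"z":0.022,"roll":-0.219},{"hand":0.3,"x":0.347,"y":-0.07,"z":0.022,"roll":-0.219}]'

```text
time: 20.55
tool_pos: [0.472, 0.178, 0.18]
tcp_rot: [-1.818, -2.562, 0.001]
wrist_force: [0.1, -0.3, -0.4]
width: 0.346
grip_force: 0.0
```

servo_tool --targets '[{"hand":0.3,"x":0.25,"y":0.185,"z":0.12,"roll":-0.049},{"hand":0.3,"x":0.25,"y":0.185,"z":0.12,"roll":-0.049},{"hand":0.3,"x":0.25,"y":0.185,"z":0.12,"roll":-0.049},{"hand":0.3,"x":0.25,"y":0.185,"z":0.12,"roll":-0.049},{"hand":0.3,"x":0.25,"y":0.185,"z":0.12,"roll":-0.049},{"hand":0.3,"x":0.25,"y":0.185,"z":0.12,"roll":-0.049},{"hand":0.3,"x":0.25,"y":0.185,"z":0.12,"roll":-0.049}]'

```text
time: 21.13
tool_pos: [0.5175, 0.3256, 0.12]
tcp_rot: [-1.614, -2.695, 0.002]
wrist_force: [-1.1, 0.4, -0.1]
width: 0.351
grip_force: 0.0
```

```bash
python3 -c "
from h import *
plan([(.514,.329,-.014,28.8)])"
```

```text
t 21.13 tcp [0.5175 0.3256 0.12  ] yaw 28.18 tilt 0.09 w 0.351 F [-1.1  0.4 -0.1]
{'x': np.float64(0.009), 'y': np.float64(-0.003), 'z': np.float64(0.268), 'roll': np.float64(-0.0035)} rows 4.0
```

servo_tool --targets '[{"hand":0.3,"x":0.008,"y":-0.003,"z":0.08,"roll":-0.003},{"hand":0.3,"x":0.008,"y":-0.003,"z":0.16,"roll":-0.003},{"hand":0.3,"x":0.008,"y":-0.003,"z":0.23,"roll":-0.003},{"hand":0.3,"x":0.008,"y":-0.003,"z":0.26,"roll":-0.003},{"hand":0.3,"x":0.008,"y":-0.003,"z":0.268,"roll":-0.003},{"hand":0.3,"x":0.008,"y":-0.003,"z":0.268,"roll":-0.003},{"hand":0.3,"x":0.008,"y":-0.003,"z":0.268,"roll":-0.003}]'

```text
time: 21.72
tool_pos: [0.516, 0.3293, -0.0114]
tcp_rot: [1.6, 2.702, 0.004]
wrist_force: [0.3, 0.5, 0.8]
width: 0.353
grip_force: 0.0
```

servo_tool --targets '[{"hand":0.3,"x":0,"y":0,"z":0.006,"roll":0},{"hand":0.3,"x":0,"y":0,"z":0.012,"roll":0},{"hand":0.3,"x":0,"y":0,"z":0.016,"roll":0},{"hand":0.3,"x":0,"y":0,"z":0.016,"roll":0}]'

```text
time: 22.05
tool_pos: [0.5147, 0.3297, -0.0212]
tcp_rot: [1.598, 2.704, 0.001]
wrist_force: [0.7, 0.2, -0.0]
width: 0.35
grip_force: 0.0
```

servo_tool --targets '[{"hand":0.3,"x":0,"y":0,"z":0.004,"roll":0},{"hand":0.3,"x":0,"y":0,"z":0.007,"roll":0},{"hand":0.3,"x":0,"y":0,"z":0.007,"roll":0}]'

```text
time: 22.3
tool_pos: [0.5141, 0.3294, -0.0255]
tcp_rot: [-1.598, -2.705, 0.001]
wrist_force: [0.3, -0.9, 0.4]
width: 0.348
grip_force: 0.0
```

servo_tool --targets '[{"hand":0.3,"x":0,"y":0,"z":0.003,"roll":0},{"hand":0.3,"x":0,"y":0,"z":0.005,"roll":0},{"hand":0.3,"x":0,"y":0,"z":0.005,"roll":0}]'

```text
time: 22.55
tool_pos: [0.5142, 0.3294, -0.028]
tcp_rot: [-1.598, -2.705, 0.001]
wrist_force: [0.1, -0.2, -0.1]
width: 0.353
grip_force: 0.0
```

servo_tool --targets '[{"hand":0.3,"x":0,"y":0,"z":0.003,"roll":0},{"hand":0.3,"x":0,"y":0,"z":0.006,"roll":0},{"hand":0.3,"x":0,"y":0,"z":0.006,"roll":0}]'

```text
time: 22.8
tool_pos: [0.5146, 0.3297, -0.0288]
tcp_rot: [-1.598, -2.705, 0.0]
wrist_force: [-4.8, -2.6, 12.9]
width: 0.357
grip_force: 5.8
```

servo_tool --targets '[{"hand":1,"x":0,"y":0,"z":0,"roll":0},{"hand":1,"x":0,"y":0,"z":0,"roll":0},{"hand":1,"x":0,"y":0,"z":0,"roll":0},{"hand":1,"x":0,"y":0,"z":0,"roll":0},{"hand":1,"x":0,"y":0,"z":0,"roll":0}]' --grip_force 30

```text
time: 23.22
tool_pos: [0.5158, 0.3304, -0.028]
tcp_rot: [1.598, 2.704, 0.004]
wrist_force: [-3.6, -2.1, 11.4]
width: 0.156
grip_force: 31.2
```

Peg A is held (width 0.156). Lift, turn and carry it to the left bay.

servo_tool --targets '[{"hand":1,"x":0,"y":0,"z":-0.02,"roll":0},{"hand":1,"x":0,"y":0,"z":-0.08,"roll":0},{"hand":1,"x":0,"y":0,"z":-0.16,"roll":0},{"hand":1,"x":0,"y":0,"z":-0.24,"roll":0},{"hand":1,"x":0,"y":0,"z":-0.29,"roll":0},{"hand":1,"x":0,"y":0,"z":-0.29,"roll":0},{"hand":1,"x":0,"y":0,"z":-0.29,"roll":0}]'

```text
time: 23.8
tool_pos: [0.5162, 0.3305, 0.1174]
tcp_rot: [1.597, 2.702, 0.008]
wrist_force: [-0.4, 0.1, -0.1]
width: 0.159
grip_force: 29.0
```

```bash
python3 -c "
from h import *
plan([(.53,.2,.12,-35),(.585,.115,.1,-88.7),(.585,.115,.0,-88.7)])"
```

```text
t 23.8 tcp [0.5162 0.3305 0.1174] yaw 28.84 tilt 0.31 w 0.159 F [-0.4  0.1 -0.1]
{'x': np.float64(-0.242), 'y': np.float64(-0.102), 'z': np.float64(-0.005), 'roll': np.float64(0.3547)} rows 9.0
{'x': np.float64(-0.076), 'y': np.float64(0.188), 'z': np.float64(0.04), 'roll': 0.2983} rows 8.0
{'x': np.float64(0.0), 'y': np.float64(0.0), 'z': np.float64(0.2), 'roll': -0.0} rows 3.0
```

servo_tool --targets '[{"hand":1,"x":-0.242,"y":-0.102,"z":-0.005,"roll":0.355},{"hand":1,"x":-0.242,"y":-0.102,"z":-0.005,"roll":0.355},{"hand":1,"x":-0.242,"y":-0.102,"z":-0.005,"roll":0.355},{"hand":1,"x":-0.242,"y":-0.102,"z":-0.005,"roll":0.355},{"hand":1,"x":-0.242,"y":-0.102,"z":-0.005,"roll":0.355},{"hand":1,"x":-0.242,"y":-0.102,"z":-0.005,"roll":0.355},{"hand":1,"x":-0.242,"y":-0.102,"z":-0.005,"roll":0.355},{"hand":1,"x":-0.242,"y":-0.102,"z":-0.005,"roll":0.355},{"hand":1,"x":-0.242,"y":-0.102,"z":-0.005,"roll":0.355},{"hand":1,"x":-0.242,"y":-0.102,"z":-0.005,"roll":0.355}]'

```text
time: 24.63
tool_pos: [0.5262, 0.1982, 0.1143]
tcp_rot: [-2.789, -1.445, 0.007]
wrist_force: [0.4, 0.7, 0.2]
width: 0.156
grip_force: 29.0
```

servo_tool --targets '[{"hand":1,"x":-0.076,"y":0.188,"z":0.04,"roll":0.298},{"hand":1,"x":-0.076,"y":0.188,"z":0.04,"roll":0.298},{"hand":1,"x":-0.076,"y":0.188,"z":0.04,"roll":0.298},{"hand":1,"x":-0.076,"y":0.188,"z":0.04,"roll":0.298},{"hand":1,"x":-0.076,"y":0.188,"z":0.04,"roll":0.298},{"hand":1,"x":-0.076,"y":0.188,"z":0.04,"roll":0.298},{"hand":1,"x":-0.076,"y":0.188,"z":0.04,"roll":0.298},{"hand":1,"x":-0.076,"y":0.188,"z":0.04,"roll":0.298},{"hand":1,"x":-0.076,"y":0.188,"z":0.04,"roll":0.298},{"hand":1,"x":-0.076,"y":0.188,"z":0.04,"roll":0.298}]'

```text
time: 25.47
tool_pos: [0.5822, 0.1137, 0.0955]
tcp_rot: [3.141, 0.042, -0.004]
wrist_force: [0.2, 1.0, -0.6]
width: 0.155
grip_force: 29.1
```

```bash
python3 -c "
from h import *
plan([(.585,.115,-.018,-88.7)])"
```

```text
t 25.47 tcp [0.5822 0.1137 0.0955] yaw -88.46 tilt 0.14 w 0.155 F [ 0.2  1.  -0.6]
{'x': np.float64(0.006), 'y': np.float64(-0.002), 'z': np.float64(0.227), 'roll': np.float64(0.0013)} rows 3.0
```

Descend to about 5 mm above the floor, then make contact and release with a small opening.

servo_tool --targets '[{"hand":1,"x":0.004,"y":0,"z":0.06,"roll":0},{"hand":1,"x":0.004,"y":0,"z":0.13,"roll":0},{"hand":1,"x":0.004,"y":0,"z":0.19,"roll":0},{"hand":1,"x":0.004,"y":0,"z":0.22,"roll":0},{"hand":1,"x":0.004,"y":0,"z":0.227,"roll":0},{"hand":1,"x":0.004,"y":0,"z":0.227,"roll":0},{"hand":1,"x":0.004,"y":0,"z":0.227,"roll":0}]'

```text
time: 26.05
tool_pos: [0.5859, 0.114, -0.016]
tcp_rot: [-3.141, -0.038, -0.001]
wrist_force: [0.4, 0.8, 0.0]
width: 0.157
grip_force: 29.1
```

servo_tool --targets '[{"hand":1,"x":0,"y":0,"z":0.005,"roll":0},{"hand":1,"x":0,"y":0,"z":0.01,"roll":0},{"hand":1,"x":0,"y":0,"z":0.01,"roll":0}]'

```text
time: 26.3
tool_pos: [0.5861, 0.114, -0.0206]
tcp_rot: [-3.141, -0.036, -0.003]
wrist_force: [-1.4, -0.0, 0.6]
width: 0.157
grip_force: 29.1
```

servo_tool --targets '[{"hand":1,"x":0,"y":0,"z":0.004,"roll":0},{"hand":1,"x":0,"y":0,"z":0.007,"roll":0},{"hand":1,"x":0,"y":0,"z":0.007,"roll":0}]'

```text
time: 26.55
tool_pos: [0.5855, 0.1139, -0.0249]
tcp_rot: [-3.141, -0.036, -0.001]
wrist_force: [-0.5, -0.6, 0.5]
width: 0.152
grip_force: 29.1
```

servo_tool --targets '[{"hand":0.5,"x":0,"y":0,"z":0,"roll":0},{"hand":0.3,"x":0,"y":0,"z":0,"roll":0},{"hand":0.3,"x":0,"y":0,"z":0,"roll":0},{"hand":0.3,"x":0,"y":0,"z":-0.02,"roll":0},{"hand":0.3,"x":0,"y":0,"z":-0.08,"roll":0},{"hand":0.3,"x":0,"y":0,"z":-0.16,"roll":0},{"hand":0.3,"x":0,"y":0,"z":-0.24,"roll":0},{"hand":0.3,"x":0,"y":0,"z":-0.29,"roll":0},{"hand":0.3,"x":0,"y":0,"z":-0.29,"roll":0}]'

```text
time: 27.3
tool_pos: [0.5908, 0.1148, 0.1289]
tcp_rot: [-3.139, -0.036, -0.022]
wrist_force: [1.0, -0.3, 0.2]
width: 0.356
grip_force: 0.0
```

```bash
cat > pegs.py <<'E'
from h import *
def pegs(n,cx,cy,z,w,h,s=3,name=None):
    t=read_camera(n)[:,:,::-1].copy()
    if name: cv2.imwrite(name,t)
    o=ortho(t,n,cx,cy,z,w,h,s)
    hsv=cv2.cvtColor(o,cv2.COLOR_BGR2HSV); m=((hsv[...,0]>=8)&(hsv[...,0]<=17)&(hsv[...,1]>190)&(hsv[...,2]>180)).astype(np.uint8)
    m=cv2.morphologyEx(m,cv2.MORPH_CLOSE,np.ones((25,25),np.uint8))
    k,l,st,c=cv2.connectedComponentsWithStats(m)
    for i in range(1,k):
        if st[i,4]>800:
            q=np.argwhere(l==i).astype(np.float32); (b,a),(W,H),ang=cv2.minAreaRect(q)
            v=np.linalg.svd(q-q.mean(0),full_matrices=False)[2][0]; v=-v
            # skew: the splayed tails are wider
            u=(q-q.mean(0))@v; wd=np.abs((q-q.mean(0))@[-v[1],v[0]])
            jaw=1 if wd[u>u.max()*.6].max()<wd[u<u.min()*.6].max() else -1
            d=v*jaw*np.array([-1,-1])
            d=np.array([v[0],v[1]])*jaw*-1
            print("peg",(cx+(h/2-b)/s/1e3).round(4),(cy+(w/2-a)/s/1e3).round(4),"size",round(max(W,H)/s,1),round(min(W,H)/s,1),"jaw deg",np.degrees(np.arctan2(d[1],d[0])).round(1))
E
python3 - <<'E'
from pegs import *
pegs("top",.475,.315,.012,600,900,3,"pics/tp9.png")
print("scene"); pegs("scene",.475,.315,.012,600,900); pegs("scene",.56,.08,.015,500,500)
plan([(.5,.22,.13,0),(.4305,.3075,.09,52.7),(.4305,.3075,-.02,52.7)])
E
```

```text
Traceback (most recent call last):
  File "pegs.py", line 18, in pegs
    print("peg",(cx+(h/2-b)/s/1e3).round(4),(cy+(w/2-a)/s/1e3).round(4),"size",round(max(W,H)/s,1),round(min(W,H)/s,1),"jaw deg",np.degrees(np.arctan2(d[1],d[0])).round(1))
                ^^^^^^^^^^^^^^^^^^^^^^^^
AttributeError: 'float' object has no attribute 'round'
```

```bash
sed -i 's/print("peg",(cx+(h\/2-b)\/s\/1e3).round(4),(cy+(w\/2-a)\/s\/1e3).round(4)/print("peg",round(cx+(h\/2-b)\/s\/1e3,4),round(cy+(w\/2-a)\/s\/1e3,4)/; /d=v\*jaw\*np/d' pegs.py
python3 - <<'E'
from pegs import *
pegs("top",.475,.315,.012,600,900,3,"pics/tp9.png")
print("scene"); pegs("scene",.475,.315,.012,600,900); pegs("scene",.56,.08,.015,500,500)
plan([(.5,.22,.13,0),(.4305,.3075,.09,52.7),(.4305,.3075,-.02,52.7)])
E
```

```text
peg 0.4289 0.304 size 74.3 20.2 jaw deg -37.6
scene
peg 0.4466 0.2941 size 39.4 19.1 jaw deg 147.7
peg 0.4141 0.3185 size 35.8 25.8 jaw deg -30.6
peg 0.587 0.113 size 73.3 22.0 jaw deg -1.6
t 27.5 tcp [0.5841 0.1137 0.1189] yaw -88.7 tilt 0.12 w 0.351 F [-0.4  0.2  0.2]
{'x': np.float64(-0.163), 'y': np.float64(-0.216), 'z': np.float64(-0.022), 'roll': np.float64(-0.4928)} rows 13.0
{'x': np.float64(0.175), 'y': np.float64(-0.139), 'z': np.float64(0.08), 'roll': -0.2928} rows 8.0
{'x': np.float64(0.0), 'y': np.float64(0.0), 'z': np.float64(0.22), 'roll': -0.0} rows 3.0
```

Peg A lies in the bay at (0.587,0.113), jaws at about 0°. Now peg B.

```bash
python3 - <<'E'
from h import *
plan([(.52,.2,.13,-22),(.4305,.306,.1,45),(.4305,.306,.07,52.5),(.4305,.306,-.02,52.5)])
E
```

```text
t 27.5 tcp [0.5841 0.1137 0.1189] yaw -88.7 tilt 0.12 w 0.351 F [-0.4  0.2  0.2]
{'x': np.float64(-0.124), 'y': np.float64(-0.175), 'z': np.float64(-0.022), 'roll': np.float64(-0.3705)} rows 10.0
{'x': np.float64(0.13), 'y': np.float64(-0.245), 'z': np.float64(0.06), 'roll': -0.3722} rows 10.0
{'x': np.float64(0.0), 'y': np.float64(0.0), 'z': np.float64(0.06), 'roll': -0.0417} rows 2.0
{'x': np.float64(0.0), 'y': np.float64(0.0), 'z': np.float64(0.18), 'roll': -0.0} rows 3.0
```

servo_tool --targets '[{"hand":0.3,"x":-0.124,"y":-0.175,"z":-0.022,"roll":-0.37},{"hand":0.3,"x":-0.124,"y":-0.175,"z":-0.022,"roll":-0.37},{"hand":0.3,"x":-0.124,"y":-0.175,"z":-0.022,"roll":-0.37},{"hand":0.3,"x":-0.124,"y":-0.175,"z":-0.022,"roll":-0.37},{"hand":0.3,"x":-0.124,"y":-0.175,"z":-0.022,"roll":-0.37},{"hand":0.3,"x":-0.124,"y":-0.175,"z":-0.022,"roll":-0.37},{"hand":0.3,"x":-0.124,"y":-0.175,"z":-0.022,"roll":-0.37},{"hand":0.3,"x":-0.124,"y":-0.175,"z":-0.022,"roll":-0.37},{"hand":0.3,"x":-0.124,"y":-0.175,"z":-0.022,"roll":-0.37},{"hand":0.3,"x":-0.124,"y":-0.175,"z":-0.022,"roll":-0.37}]'

```text
time: 28.33
tool_pos: [0.5193, 0.1993, 0.1281]
tcp_rot: [-2.6, -1.761, 0.008]
wrist_force: [-0.1, -0.0, 0.6]
width: 0.352
grip_force: 0.0
```

servo_tool --targets '[{"hand":0.3,"x":0.13,"y":-0.245,"z":0.04,"roll":-0.372},{"hand":0.3,"x":0.13,"y":-0.245,"z":0.04,"roll":-0.372},{"hand":0.3,"x":0.13,"y":-0.245,"z":0.04,"roll":-0.372},{"hand":0.3,"x":0.13,"y":-0.245,"z":0.04,"roll":-0.372},{"hand":0.3,"x":0.13,"y":-0.245,"z":0.04,"roll":-0.372},{"hand":0.3,"x":0.13,"y":-0.245,"z":0.04,"roll":-0.372},{"hand":0.3,"x":0.13,"y":-0.245,"z":0.04,"roll":-0.372},{"hand":0.3,"x":0.13,"y":-0.245,"z":0.04,"roll":-0.372},{"hand":0.3,"x":0.13,"y":-0.245,"z":0.04,"roll":-0.372},{"hand":0.3,"x":0.13,"y":-0.245,"z":0.04,"roll":-0.372}]'

```text
time: 29.17
tool_pos: [0.4304, 0.3052, 0.1083]
tcp_rot: [-1.196, -2.902, 0.007]
wrist_force: [0.5, -0.1, -0.4]
width: 0.352
grip_force: 0.0
```

```bash
python3 - <<'E'
from pegs import *
pegs("scene",.475,.315,.012,600,900)
plan([(.4305,.306,.06,52.5),(.4305,.306,-.02,52.5)])
E
```

```text
peg 0.4464 0.2939 size 39.7 18.8 jaw deg 147.1
peg 0.4141 0.3187 size 35.5 25.6 jaw deg -31.5
t 29.22 tcp [0.4304 0.3052 0.1083] yaw 45.13 tilt 0.28 w 0.35 F [0.7 0.4 0.2]
{'x': np.float64(0.001), 'y': np.float64(0.001), 'z': np.float64(0.097), 'roll': np.float64(-0.0409)} rows 2.0
{'x': np.float64(0.0), 'y': np.float64(0.0), 'z': np.float64(0.16), 'roll': -0.0} rows 2.0
```

servo_tool --targets '[{"hand":0.3,"x":0.001,"y":0.001,"z":0.05,"roll":-0.041},{"hand":0.3,"x":0.001,"y":0.001,"z":0.1,"roll":-0.041},{"hand":0.3,"x":0.001,"y":0.001,"z":0.16,"roll":-0.041},{"hand":0.3,"x":0.001,"y":0.001,"z":0.22,"roll":-0.041},{"hand":0.3,"x":0.001,"y":0.001,"z":0.25,"roll":-0.041},{"hand":0.3,"x":0.001,"y":0.001,"z":0.25,"roll":-0.041},{"hand":0.3,"x":0.001,"y":0.001,"z":0.25,"roll":-0.041}]'

```text
time: 29.8
tool_pos: [0.43, 0.3055, -0.0164]
tcp_rot: [-1.017, -2.969, 0.007]
wrist_force: [-0.1, -0.1, -0.3]
width: 0.345
grip_force: 0.0
```

servo_tool --targets '[{"hand":0.3,"x":0,"y":0,"z":0.008,"roll":0},{"hand":0.3,"x":0,"y":0,"z":0.015,"roll":0},{"hand":0.3,"x":0,"y":0,"z":0.019,"roll":0},{"hand":0.3,"x":0,"y":0,"z":0.019,"roll":0}]'

```text
time: 30.13
tool_pos: [0.4326, 0.3072, -0.0231]
tcp_rot: [1.017, 2.972, 0.001]
wrist_force: [0.2, -0.5, 0.1]
width: 0.351
grip_force: 0.0
```

servo_tool --targets '[{"hand":0.3,"x":0,"y":0,"z":0.004,"roll":0},{"hand":0.3,"x":0,"y":0,"z":0.009,"roll":0},{"hand":0.3,"x":0,"y":0,"z":0.009,"roll":0}]'

```text
time: 30.38
tool_pos: [0.4321, 0.3069, -0.0283]
tcp_rot: [-1.016, -2.973, 0.0]
wrist_force: [0.5, -0.3, -0.6]
width: 0.348
grip_force: 0.0
```

servo_tool --targets '[{"hand":1,"x":0,"y":0,"z":0,"roll":0},{"hand":1,"x":0,"y":0,"z":0,"roll":0},{"hand":1,"x":0,"y":0,"z":0,"roll":0},{"hand":1,"x":0,"y":0,"z":0,"roll":0},{"hand":1,"x":0,"y":0,"z":0,"roll":0}]' --grip_force 30

```text
time: 30.8
tool_pos: [0.4324, 0.3071, -0.028]
tcp_rot: [1.016, 2.972, 0.001]
wrist_force: [0.4, -0.1, 0.6]
width: 0.149
grip_force: 29.1
```

servo_tool --targets '[{"hand":1,"x":0,"y":0,"z":-0.02,"roll":0},{"hand":1,"x":0,"y":0,"z":-0.08,"roll":0},{"hand":1,"x":0,"y":0,"z":-0.16,"roll":0},{"hand":1,"x":0,"y":0,"z":-0.24,"roll":0},{"hand":1,"x":0,"y":0,"z":-0.29,"roll":0},{"hand":1,"x":0,"y":0,"z":-0.29,"roll":0},{"hand":1,"x":0,"y":0,"z":-0.29,"roll":0}]'

```text
time: 31.38
tool_pos: [0.4338, 0.308, 0.1199]
tcp_rot: [1.015, 2.969, 0.007]
wrist_force: [0.4, 0.4, -1.0]
width: 0.15
grip_force: 28.8
```

```bash
python3 -c "
from h import *
plan([(.5,.17,.12,70),(.585,.037,.1,91.3),(.585,.037,-.018,91.3)])"
```

```text
t 31.38 tcp [0.4338 0.308  0.1199] yaw 52.24 tilt 0.32 w 0.15 F [ 0.4  0.4 -1. ]
{'x': np.float64(-0.274), 'y': np.float64(-0.137), 'z': np.float64(-0.0), 'roll': np.float64(-0.0986)} rows 4.0
{'x': np.float64(-0.251), 'y': np.float64(-0.192), 'z': np.float64(0.04), 'roll': -0.1183} rows 4.0
{'x': np.float64(0.0), 'y': np.float64(0.0), 'z': np.float64(0.236), 'roll': -0.0} rows 3.0
```

servo_tool --targets '[{"hand":1,"x":-0.274,"y":-0.137,"z":0,"roll":-0.099},{"hand":1,"x":-0.274,"y":-0.137,"z":0,"roll":-0.099},{"hand":1,"x":-0.274,"y":-0.137,"z":0,"roll":-0.099},{"hand":1,"x":-0.274,"y":-0.137,"z":0,"roll":-0.099},{"hand":1,"x":-0.274,"y":-0.137,"z":0,"roll":-0.099},{"hand":1,"x":-0.274,"y":-0.137,"z":0,"roll":-0.099}]'

```text
time: 31.88
tool_pos: [0.4976, 0.1668, 0.1149]
tcp_rot: [-0.55, -3.09, 0.003]
wrist_force: [-0.1, -0.1, -0.8]
width: 0.146
grip_force: 28.9
```

servo_tool --targets '[{"hand":1,"x":-0.251,"y":-0.192,"z":0.04,"roll":-0.118},{"hand":1,"x":-0.251,"y":-0.192,"z":0.04,"roll":-0.118},{"hand":1,"x":-0.251,"y":-0.192,"z":0.04,"roll":-0.118},{"hand":1,"x":-0.251,"y":-0.192,"z":0.04,"roll":-0.118},{"hand":1,"x":-0.251,"y":-0.192,"z":0.04,"roll":-0.118},{"hand":1,"x":-0.251,"y":-0.192,"z":0.04,"roll":-0.118},{"hand":1,"x":-0.251,"y":-0.192,"z":0.04,"roll":-0.118},{"hand":1,"x":-0.251,"y":-0.192,"z":0.04,"roll":-0.118}]'

```text
time: 32.55
tool_pos: [0.5824, 0.0376, 0.0961]
tcp_rot: [0.038, -3.139, -0.001]
wrist_force: [0.6, -0.3, 0.1]
width: 0.148
grip_force: 29.0
```

```bash
python3 -c "
from h import *
plan([(.585,.037,-.018,91.3)])"
```

```text
t 32.55 tcp [0.5824 0.0376 0.0961] yaw 91.38 tilt 0.12 w 0.148 F [ 0.6 -0.3  0.1]
{'x': np.float64(-0.005), 'y': np.float64(-0.001), 'z': np.float64(0.228), 'roll': np.float64(0.0004)} rows 3.0
```

servo_tool --targets '[{"hand":1,"x":-0.004,"y":0.002,"z":0.06,"roll":0},{"hand":1,"x":-0.004,"y":0.002,"z":0.13,"roll":0},{"hand":1,"x":-0.004,"y":0.002,"z":0.19,"roll":0},{"hand":1,"x":-0.004,"y":0.002,"z":0.22,"roll":0},{"hand":1,"x":-0.004,"y":0.002,"z":0.23,"roll":0},{"hand":1,"x":-0.004,"y":0.002,"z":0.236,"roll":0},{"hand":1,"x":-0.004,"y":0.002,"z":0.241,"roll":0},{"hand":1,"x":-0.004,"y":0.002,"z":0.241,"roll":0},{"hand":1,"x":-0.004,"y":0.002,"z":0.241,"roll":0}]'

```text
time: 33.3
tool_pos: [0.5873, 0.0373, -0.022]
tcp_rot: [-0.036, 3.138, 0.0]
wrist_force: [-0.4, 0.2, 0.3]
width: 0.146
grip_force: 29.0
```

servo_tool --targets '[{"hand":0.6,"x":0,"y":0,"z":0,"roll":0},{"hand":0.4,"x":0,"y":0,"z":0,"roll":0},{"hand":0.4,"x":0,"y":0,"z":0,"roll":0},{"hand":0.4,"x":0,"y":0,"z":-0.02,"roll":0},{"hand":0.4,"x":0,"y":0,"z":-0.08,"roll":0},{"hand":0.4,"x":0,"y":0,"z":-0.16,"roll":0},{"hand":0.4,"x":0,"y":0,"z":-0.24,"roll":0},{"hand":0.4,"x":0,"y":0,"z":-0.3,"roll":0},{"hand":0.4,"x":0,"y":0,"z":-0.3,"roll":0}]'

```text
time: 34.05
tool_pos: [0.5919, 0.037, 0.1362]
tcp_rot: [-0.035, 3.126, 0.0]
wrist_force: [1.3, -0.1, 0.9]
width: 0.297
grip_force: 0.0
```

```bash
python3 - <<'E'
from pegs import *
pegs("scene",.56,.08,.015,500,500)
plan([(.47,.1,.15,50),(.40,-.002,.13,1.3)])
E
```

```text
peg 0.5872 0.1154 size 72.7 22.1 jaw deg -1.7
peg 0.588 0.034 size 70.7 17.0 jaw deg 1.3
t 34.1 tcp [0.59   0.0369 0.1327] yaw 91.29 tilt 0.62 w 0.296 F [-0.5 -0.7  0.4]
{'x': np.float64(0.237), 'y': np.float64(0.132), 'z': np.float64(-0.035), 'roll': np.float64(0.2294)} rows 6.0
{'x': np.float64(-0.024), 'y': np.float64(-0.246), 'z': np.float64(0.04), 'roll': 0.2706} rows 7.0
```

Both pegs are in the bay with jaws towards the shelf. Now go back to the tab and pinch it.

```bash
python3 - <<'E'
from pegs import *
plan([(.5,.02,.16,40),(.455,-.0027,.12,1.3),(.455,-.0027,-.005,1.3)])
E
```

```text
t 34.1 tcp [0.59   0.0369 0.1327] yaw 91.29 tilt 0.62 w 0.296 F [-0.5 -0.7  0.4]
{'x': np.float64(0.181), 'y': np.float64(-0.03), 'z': np.float64(-0.055), 'roll': np.float64(0.285)} rows 8.0
{'x': np.float64(0.023), 'y': np.float64(-0.098), 'z': np.float64(0.08), 'roll': 0.215} rows 6.0
{'x': np.float64(0.0), 'y': np.float64(0.0), 'z': np.float64(0.25), 'roll': -0.0} rows 3.0
```

servo_tool --targets '[{"hand":0,"x":0.181,"y":-0.03,"z":-0.055,"roll":0.285},{"hand":0,"x":0.181,"y":-0.03,"z":-0.055,"roll":0.285},{"hand":0,"x":0.181,"y":-0.03,"z":-0.055,"roll":0.285},{"hand":0,"x":0.181,"y":-0.03,"z":-0.055,"roll":0.285},{"hand":0,"x":0.181,"y":-0.03,"z":-0.055,"roll":0.285},{"hand":0,"x":0.181,"y":-0.03,"z":-0.055,"roll":0.285},{"hand":0,"x":0.181,"y":-0.03,"z":-0.055,"roll":0.285},{"hand":0,"x":0.181,"y":-0.03,"z":-0.055,"roll":0.285},{"hand":0,"x":0.181,"y":-0.03,"z":-0.055,"roll":0.285}]'

```text
time: 34.85
tool_pos: [0.4947, 0.0198, 0.153]
tcp_rot: [-1.324, -2.847, 0.001]
wrist_force: [-0.2, 0.0, -0.6]
width: 0.5
grip_force: 0.0
```

servo_tool --targets '[{"hand":0,"x":0.023,"y":-0.098,"z":0.08,"roll":0.215},{"hand":0,"x":0.023,"y":-0.098,"z":0.08,"roll":0.215},{"hand":0,"x":0.023,"y":-0.098,"z":0.08,"roll":0.215},{"hand":0,"x":0.023,"y":-0.098,"z":0.08,"roll":0.215},{"hand":0,"x":0.023,"y":-0.098,"z":0.08,"roll":0.215},{"hand":0,"x":0.023,"y":-0.098,"z":0.08,"roll":0.215},{"hand":0,"x":0.023,"y":-0.098,"z":0.08,"roll":0.215},{"hand":0,"x":0.023,"y":-0.098,"z":0.08,"roll":0.215}]'

```text
time: 35.52
tool_pos: [0.4504, -0.0028, 0.1135]
tcp_rot: [-2.191, -2.25, 0.001]
wrist_force: [-0.5, -0.4, 0.5]
width: 0.504
grip_force: 0.0
```

```bash
python3 - <<'E'
from pegs import *
plan([(.455,-.0027,-.005,1.3)])
pegs("scene",.56,.08,.015,500,500)
E
```

```text
t 35.52 tcp [ 0.4504 -0.0028  0.1135] yaw 1.52 tilt 0.05 w 0.504 F [-0.5 -0.4  0.5]
{'x': np.float64(-0.0), 'y': np.float64(0.009), 'z': np.float64(0.237), 'roll': np.float64(0.0012)} rows 3.0
peg 0.587 0.113 size 73.3 22.0 jaw deg -1.0
peg 0.588 0.0342 size 70.8 17.1 jaw deg 1.3
```

servo_tool --targets '[{"hand":0,"x":0,"y":0.009,"z":0.07,"roll":0},{"hand":0,"x":0,"y":0.009,"z":0.14,"roll":0},{"hand":0,"x":0,"y":0.009,"z":0.2,"roll":0},{"hand":0,"x":0,"y":0.009,"z":0.235,"roll":0},{"hand":0,"x":0,"y":0.009,"z":0.235,"roll":0},{"hand":1,"x":0,"y":0.009,"z":0.235,"roll":0},{"hand":1,"x":0,"y":0.009,"z":0.235,"roll":0},{"hand":1,"x":0,"y":0.009,"z":0.235,"roll":0},{"hand":1,"x":0,"y":0.009,"z":0.235,"roll":0},{"hand":1,"x":0,"y":0.009,"z":0.235,"roll":0}]' --grip_force 40

```text
time: 36.4
tool_pos: [0.457, -0.0028, -0.0018]
tcp_rot: [2.194, 2.245, 0.004]
wrist_force: [0.7, 0.6, 3.8]
width: 0.107
grip_force: 42.7
```

Gripped. Pushing the tray in smoothly.

servo_tool --targets '[{"hand":1,"x":0,"y":0.012,"z":0,"roll":0},{"hand":1,"x":0,"y":0.036,"z":0,"roll":0},{"hand":1,"x":0,"y":0.07,"z":0,"roll":0},{"hand":1,"x":0,"y":0.105,"z":0,"roll":0},{"hand":1,"x":0,"y":0.14,"z":0,"roll":0},{"hand":1,"x":0,"y":0.175,"z":0,"roll":0},{"hand":1,"x":0,"y":0.21,"z":0,"roll":0},{"hand":1,"x":0,"y":0.24,"z":0,"roll":0},{"hand":1,"x":0,"y":0.262,"z":0,"roll":0},{"hand":1,"x":0,"y":0.275,"z":0,"roll":0}]'

```text
time: 37.23
tool_pos: [0.5953, 0.0005, -0.0018]
tcp_rot: [2.194, 2.245, 0.003]
wrist_force: [-2.5, 0.3, 7.3]
width: 0.105
grip_force: 43.3
```

servo_tool --targets '[{"hand":1,"x":0,"y":0.008,"z":0,"roll":0},{"hand":1,"x":0,"y":0.014,"z":0,"roll":0},{"hand":1,"x":0,"y":0.018,"z":0,"roll":0},{"hand":1,"x":0,"y":0.018,"z":0,"roll":0},{"hand":1,"x":0,"y":0.018,"z":0,"roll":0}]'

```text
time: 37.65
tool_pos: [0.6037, 0.0007, -0.0018]
tcp_rot: [2.194, 2.245, 0.004]
wrist_force: [0.3, 1.1, 4.9]
width: 0.108
grip_force: 42.8
```

Continue in 2 mm steps until the stop is felt.

servo_tool --targets '[{"hand":1,"x":0,"y":0.004,"z":0,"roll":0},{"hand":1,"x":0,"y":0.008,"z":0,"roll":0},{"hand":1,"x":0,"y":0.008,"z":0,"roll":0}]'

```text
time: 37.9
tool_pos: [0.6073, 0.0007, -0.0018]
tcp_rot: [2.194, 2.245, 0.003]
wrist_force: [-0.9, 1.2, 6.0]
width: 0.107
grip_force: 43.0
```

servo_tool --targets '[{"hand":1,"x":0,"y":0.003,"z":0,"roll":0},{"hand":1,"x":0,"y":0.005,"z":0,"roll":0},{"hand":1,"x":0,"y":0.005,"z":0,"roll":0}]'

```text
time: 38.15
tool_pos: [0.6094, 0.0008, -0.0018]
tcp_rot: [2.195, 2.246, 0.002]
wrist_force: [-2.7, 1.7, 7.6]
width: 0.106
grip_force: 43.2
```

servo_tool --targets '[{"hand":1,"x":0,"y":0.003,"z":0,"roll":0},{"hand":1,"x":0,"y":0.005,"z":0,"roll":0},{"hand":1,"x":0,"y":0.005,"z":0,"roll":0}]'

```text
time: 38.4
tool_pos: [0.6092, 0.0008, -0.0019]
tcp_rot: [-2.194, -2.245, 0.004]
wrist_force: [-8.9, 0.5, 13.8]
width: 0.105
grip_force: 44.1
```

servo_tool --targets '[{"hand":1,"x":0,"y":0.003,"z":0,"roll":0},{"hand":1,"x":0,"y":0.003,"z":0,"roll":0},{"hand":1,"x":0,"y":0.003,"z":0,"roll":0}]'

```text
time: 38.65
tool_pos: [0.6091, 0.0008, -0.0019]
tcp_rot: [-2.193, -2.244, 0.007]
wrist_force: [-13.4, 1.3, 18.5]
width: 0.109
grip_force: 44.7
```

The end stop is reached: the position stalls while the force rises. Back the command off, release, rise, and check the final scene.

servo_tool --targets '[{"hand":1,"x":0,"y":-0.006,"z":0,"roll":0},{"hand":0.2,"x":0,"y":-0.006,"z":0,"roll":0},{"hand":0.2,"x":0,"y":-0.006,"z":0,"roll":0},{"hand":0.2,"x":0,"y":-0.006,"z":0,"roll":0},{"hand":0.2,"x":0,"y":-0.006,"z":-0.03,"roll":0},{"hand":0.2,"x":0,"y":-0.006,"z":-0.08,"roll":0},{"hand":0.2,"x":0,"y":-0.006,"z":-0.16,"roll":0},{"hand":0.2,"x":0,"y":-0.006,"z":-0.24,"roll":0},{"hand":0.2,"x":0,"y":-0.006,"z":-0.32,"roll":0},{"hand":0.2,"x":0,"y":-0.006,"z":-0.4,"roll":0}]'

```text
time: 39.48
tool_pos: [0.6088, 0.0008, 0.1976]
tcp_rot: [-2.196, -2.246, 0.001]
wrist_force: [1.9, 1.2, 0.1]
width: 0.399
grip_force: 0.0
```

servo_tool --targets '[{"hand":0.2,"x":0,"y":-0.08,"z":-0.02,"roll":0},{"hand":0.2,"x":0.08,"y":-0.16,"z":-0.02,"roll":0},{"hand":0.2,"x":0.16,"y":-0.24,"z":-0.02,"roll":0},{"hand":0.2,"x":0.24,"y":-0.3,"z":-0.02,"roll":0},{"hand":0.2,"x":0.32,"y":-0.3,"z":-0.02,"roll":0},{"hand":0.2,"x":0.4,"y":-0.3,"z":-0.02,"roll":0},{"hand":0.2,"x":0.48,"y":-0.3,"z":-0.02,"roll":0},{"hand":0.2,"x":0.48,"y":-0.3,"z":-0.02,"roll":0},{"hand":0.2,"x":0.48,"y":-0.3,"z":-0.02,"roll":0}]'

```text
time: 40.23
tool_pos: [0.453, 0.2419, 0.2063]
tcp_rot: [-2.19, -2.25, -0.003]
wrist_force: [-0.4, -0.4, 0.8]
width: 0.4
grip_force: 0.0
```

```bash
python3 - <<'E'
from h import *
plan([])
t=read_camera("top")[:,:,::-1].copy(); a=read_camera("scene")[:,:,::-1].copy()
o=np.hstack([np.vstack([ortho(t,"top",.476,-.31,.004,300,300,1.7),ortho(t,"top",.6,-.003,.053,300,300,2.5)]),cv2.resize(a[60:420,100:400],(500,600),interpolation=2)])
cv2.imwrite("pics/f.png",o)
E
```

```text
t 40.23 tcp [0.453  0.2419 0.2063] yaw 1.57 tilt 0.14 w 0.4 F [-0.4 -0.4  0.8]
```

View pics/f.png

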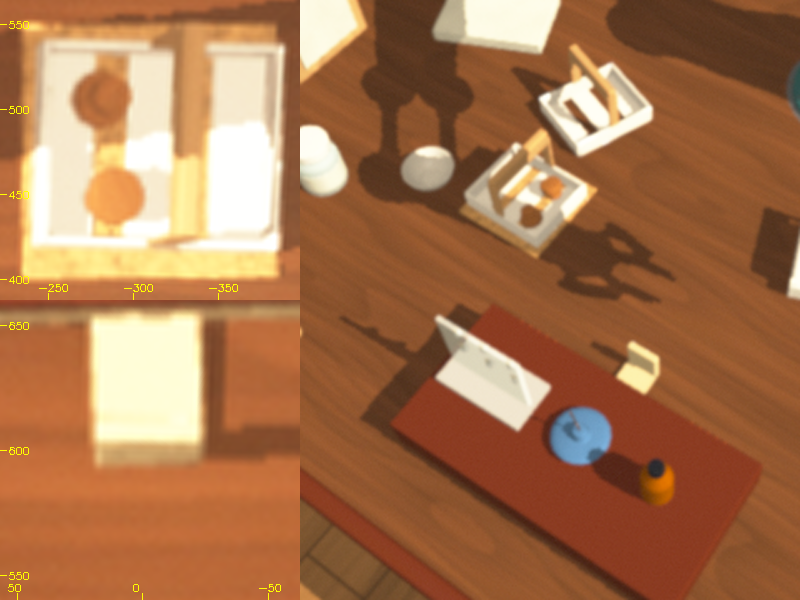

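The tray is shut (tab at x ≈ 0.608, the fully-in position). The sieve is on the cork with both knobs and no nuts, and the bystanders haven't moved. Handing in.

```bash
python3 -c "
from workcell import ticket
print(ticket.finish_job())"
```

```text
the job is handed in; nothing more can be done
None
```

I handed the job in at about 40 s, with no verdict returned: the tray is shut with the three nuts I found in its right bay and both pegs in its left bay (jaws towards the shelf), and the sieve is back flat on the cork square with its two knobs.

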